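# Put the wedge and scraper back in the kit case

## Robot

A 6-joint arm with a two-finger parallel gripper is mounted at the origin on the work surface. World frame = base frame: x ahead of the robot, y to its left, z up, the work surface at z = 0. Lengths are in mm, angles in rad, forces in N, time in s.
With the tool pointing down it reaches from about 350 to 875 mm from the base axis. Payload 4.2 kg.
Tool frame: the origin (TCP) lies at the very end of the fingers, on their centre line; the grasp point (between the pads) lies 19 mm behind it; z points along the fingers, y is the direction in which the jaws open and shut (so a half turn about z gives the same grasp; the last joint's range is limited). The gripper opens to 85 mm and grips with 20 to 120 N. Pads are 22 mm wide; open, the fingers measure 114 mm over their backs; the gripper's body (76 mm by 85 mm) begins 54 mm behind the grasp point. The pads swing forward as they close: fully open they stand 13 mm farther back than shut.
Start: joints at [-0.975, 0.385, 0.008, 0, -1.194, -0.259], TCP at [206.558, -589.859, 231.312] pointing down, gripper open.
Joint ranges: [-3.14, 3.14], [-1.21, 2.06], [-1.07, 1.41], [-3.16, 2.05], [-2.99, -0.16], [-3.1, 3.1]. Speed limits (rad/s): [2.79, 2.79, 3.14, 3.14, 3.14, 3.14].

## Interface

Orientations are given as a unit quaternion [x, y, z, w].
In Python, from workcell import ctrl gives the robot as it stands. The module is installed in compiled form; this text tells all that it offers.
- The arm moves only by the tool jog_arm, never from a script. Its argument "targets" is one flat list of numbers, 7 for each row, row after row: the shift along the tool's x, y, z scaled (see below), then the turn, a rotation vector about the tool's x, y, z scaled (see below), then the gripper command: -1 is shut, 1 is fully open, values between are in proportion. In form: [tx, ty, tz, rx, ry, rz, hand, tx, ty, tz, rx, ry, rz, hand, ...]. A call has 1 to 20 rows; each row shifts and turns the pose as measured when the row begins, along the tool's axes as they then stand; what a row does not reach is not made up. The controller multiplies each number of a shift by 25 mm and each number of a turn by 6 degrees. A row lasts 1/12 s, in which the tool goes at most 41.7 mm and 7.16 degrees, less where a joint would pass 70% of its speed; a pose out of reach is approached as far as the arm can. A call with a number of a shift or a turn outside -1 to 1 is refused whole. A call with a gripper value outside its range is refused whole. The fingers move at their own pace and stop on an object; "squeeze" is the grip in N (left out, the last holds). Time passes only in rows, so rows that do not move let the fingers close. It gives the time, the measured TCP pose, the force and the opening at its end, in the units of the state.
- ctrl.sense(): the state, without advancing time (a new reading comes with each control period).
- ctrl.read_camera(name): name is "scene" or "top" or "wrist"; returns a dict with "color" (420x560x3 uint8, blue, green, red), "K" (3x3 intrinsics, pixels), "cam_to_world" (4x4, takes a point from camera to world coordinates); the wrist camera has in their place "tool_from_camera" (4x4, takes a point from camera to tool coordinates, whose origin is the TCP and whose axes are the flange's). Camera axes: x right, y down, z forward; pixel columns grow to the right and rows downward; lengths in mm; the calibration is good to about 2 mm. A picture is of the moment at which its call begins: read the wrist's pose just before it. There is no depth.
- ctrl.hand_in(): hands the job in, once; it reports no verdict.
The state is a dict: "t": time; "q": joint angles; "qvel": joint speeds; "effort": joint torques, N m; "position": TCP position; "orientation": TCP orientation; "force": force on the tool from outside, world axes, zero at the start; "torque": the same for the moment, N m; "gripper_width": finger opening in mm.
Only numpy, scipy, OpenCV 4.12 (cv2) and the standard library are available. Lean on these libraries where they do the work, as an engineer would, in place of code of your own. Each camera call takes 0.05 s, during which the arm holds its last target.

## Task

Work the wooden wedge backward out from under the heavy board so that the board comes down flat, without lifting the board, and press the wedge and the paint scraper fully home into their own shaped cutouts of the kit case, both ends of each down on the floor of its cutout. Leave the tape roll and the little jar where they are.

Things in the scene. Friction and masses are not known exactly. Their poses are not given: they have to be found in the camera images.
- case: Low open kit case fixed flat on the table: 226 x 212 mm, 25 mm high. Origin at the centre of its underside, z up; it may stand left or right of the robot's middle; yaw varies. Inside lies a rigid grey insert, its flat top 25 mm up, with two cutouts along x, 10 mm deep (floor 15 mm up). The insert does not move, but sits anywhere up to 10 mm off centre along the case's x, both cutouts alike: feel or look.
- wedge_seat (a point): Nominal spot on the case (insert centred), on the floor of the T-shaped cutout, axes as the case: where the wedge's origin goes, x along x; the true spot is up to 10 mm off along x. Cutout 43 mm wide over x -61.5 to -28.5 mm, 31 mm wide on to x 61.5 (1.5 mm play all round). Sprung ribs in its sides, pairs at x = -45 and 20 mm, grip the wedge. It lies 45 mm to +y of the case's middle.
- scraper_seat (a point): The same for the scraper: paddle-shaped cutout, 45 mm to -y of the case's middle, 29 mm wide over x -69.5 to 21.5 mm, 47 mm wide on to x 71.5; rib pairs at x = -52 and 8 mm. In both cutouts a tool merely laid in stops on the ribs 6 to 7 mm above the floor (3 to 4 mm in); about 8 to 20 N straight down over a rib pair drives that end home, and friction then holds it.
- wedge: Plain wooden wedge, 120 mm long, flat underside, about 140 g. Origin on the underside at mid-length; x points to the thin end, z up. Head: x -60 to -30 mm, 40 mm wide, 26 mm high, flat top. Shaft: x -30 to 60 mm, 28 mm wide, top sloping evenly from 26 to 7 mm high. At the start the board's front edge bears on it near x = 0; pull along its -x, about 5 to 12 N, some 65 mm.
- wedge_head (a point): Point on the wedge's underside at x = -45 mm, below the middle of the head. Seated, the head's top stands 16 mm above the insert.
- wedge_tip (a point): Point on the wedge's underside at x = +45 mm, near the thin end.
- scraper: Paint scraper lying flat on the table, 135 mm long, about 130 g. Origin on the underside, 22 mm from the handle's middle towards the blade; x points to the blade, z up. Handle: wooden bar x -67 to 23 mm, 26 mm wide, 22 mm high, flat top. Steel blade: x 23 to 68 mm, 44 mm wide, 4 mm thick, flush with the underside. Seated, the handle's top stands 12 mm above the insert.
- scraper_tail (a point): Point on the scraper's underside at x = -52 mm, under the handle's rear end.
- scraper_neck (a point): Point on the scraper's underside at x = +8 mm, under the handle's front end.
- panel_edge (a point): Middle of the lower front edge (nearest the robot) of the heavy pale board, on the board; x points from that edge to the far edge, y along the edge. Board: 240 x 200 x 18 mm, 1.8 kg, hinged along its far edge on a fixed steel strip. Flat down, this point is 6 mm above the table; at the start about 19 to 21 mm, propped on the wedge. The board sinks by its own weight as the wedge comes out.
- tape: Roll of paper masking tape lying flat, 90 mm across, 25 mm high. Bystander, leave it. Origin at the centre of its underside.
- pot: Small white jar with cap, 56 mm across, 65 mm high. Bystander, leave it. Origin at the centre of its underside.
There are look-alikes about, which are no part of the job. Leave any yellow look-alike of the scraper alone. Several things have the shape of the wedge; the one meant has the colours described above.

How it is judged:
By the outcome, as a careful person would: the job done as asked, in the order asked, and still so for the second after the job is handed in, with the robot touching nothing.
It also fails if it takes over 72 s, if anything falls off the work surface, if the arm or the gripper's body presses on something with over 40 N, if the wrist force passes 120 N, or if a joint passes its speed limit or range.

## Working session

There is one attempt and no reset: what is moved stays moved. The work goes in short steps, Python scripts to look and compute and a tool call to move; the robot and the scene stay as the last step left them, time stands still between calls to the robot, and variables do not carry over. Pictures are saved under pics/ and viewed, and the job is handed in when it is done.

Besides the shell and the picture viewer there is one more tool, called after ">>>" as name(argument=value, ...) on one line, values as JSON. jog_arm: Moves the arm, as the interface text tells. Its arguments: {"type":"object","properties":{"targets":{"type":"array","items":{"type":"number"}},"squeeze":{"type":"number"}},"required":["targets"]}

```bash
mkdir -p pics
cat > h.py <<'E'
import numpy as np, cv2
from workcell import ctrl
from scipy.spatial.transform import Rotation as R
def cam(name):
    s=ctrl.sense(); d=ctrl.read_camera(name)
    if name=="wrist":
        T=np.eye(4);T[:3,:3]=R.from_quat(s["orientation"]).as_matrix();T[:3,3]=s["position"]
        d["T"]=T@np.array(d["tool_from_camera"])
    else: d["T"]=np.array(d["cam_to_world"])
    d["K"]=np.array(d["K"]);return d
def p2w(d,u,v,z):
    r=d["T"][:3,:3]@np.linalg.solve(d["K"],np.array([u,v,1.]));o=d["T"][:3,3]
    return o+r*(z-o[2])/r[2]
def w2p(d,p):
    c=np.linalg.inv(d["T"])@np.append(p,1.); q=d["K"]@c[:3]; return q[:2]/q[2]
E
python3 - <<'E'
from h import *
s=ctrl.sense();print({k:np.round(v,3).tolist() for k,v in s.items()})
import pickle
for n in ["scene","top","wrist"]:
    d=cam(n);cv2.imwrite(f"pics/{n}0.png",d["color"]);pickle.dump(d,open(f"{n}0.pkl","wb"))
    print(n,np.round(d["T"],3).tolist(),d["K"].tolist())
E
```

```text
{'t': 0.0, 'q': [-0.975, 0.386, 0.007, -0.0, -1.194, -0.259], 'qvel': [-0.0, 0.0, 0.001, -0.0, -0.0, -0.0], 'effort': [-0.0, -39.229, 18.84, 4.186, -0.005, -0.0], 'position': [206.364, -589.342, 230.23], 'orientation': [-0.168, 0.986, 0.001, -0.0], 'force': [-0.099, 0.992, -0.586], 'torque': [-0.033, -0.032, 0.006], 'gripper_width': 85.157}
scene [[0.784, 0.418, -0.458, 1095.335], [0.62, -0.53, 0.578, -671.176], [-0.001, -0.738, -0.675, 870.118], [0.0, 0.0, 0.0, 1.0]] [[438.984648905423, 0.0, 278.5157001148556], [0.0, 438.984648905423, 203.71619582793156], [0.0, 0.0, 1.0]]
top [[-0.023, -0.989, 0.148, 326.253], [-1.0, 0.024, 0.004, 7.747], [-0.007, -0.148, -0.989, 1491.891], [0.0, 0.0, 0.0, 1.0]] [[544.5473539803033, 0.0, 272.30547526730317], [0.0, 544.5473539803033, 210.53926220689408], [0.0, 0.0, 1.0]]
wrist [[-0.33, 0.911, 0.247, 143.792], [0.944, 0.318, 0.087, -611.947], [0.001, 0.262, -0.965, 372.588], [0.0, 0.0, 0.0, 1.0]] [[322.7234214134219, 0.0, 281.31900697633256], [0.0, 322.7234214134219, 211.75570645314036], [0.0, 0.0, 1.0]]
```

View pics/scene0.png

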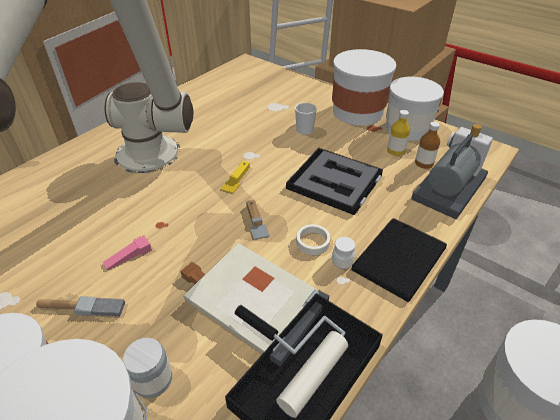

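View pics/top0.png

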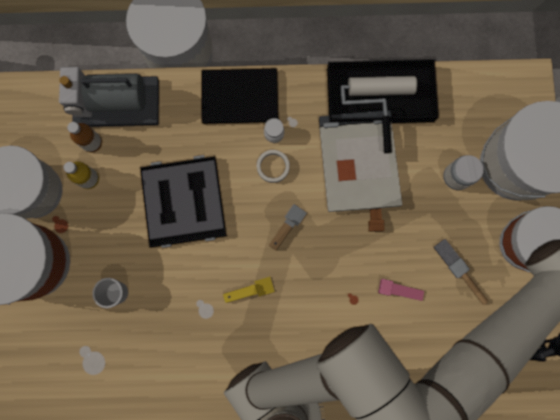

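View pics/wrist0.png

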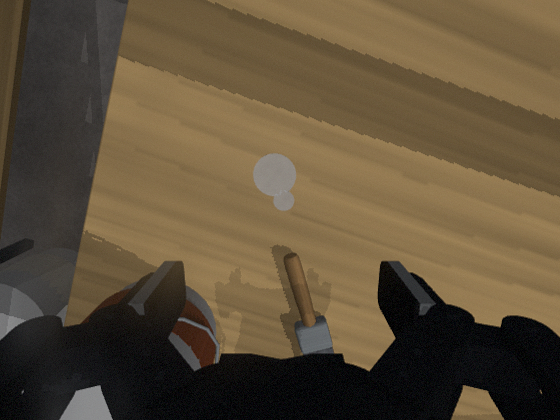

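Run:
```python
import pickle,cv2,numpy as np
s=pickle.load(open("scene0.pkl","rb"))["color"];t=pickle.load(open("top0.pkl","rb"))["color"]
a=cv2.resize(t[190:310,210:330],(400,400),interpolation=2)
b=cv2.resize(t[190:310,340:460],(400,400),interpolation=2)
cv2.imwrite("pics/c1.png",np.hstack([a,b]))
cv2.imwrite("pics/c2.png",cv2.resize(t[140:260,125:305],(800,533),interpolation=2))
cv2.imwrite("pics/c3.png",cv2.resize(s[150:310,100:300],(750,600),interpolation=2))
```

```text
(no output)
```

View pics/c1.png

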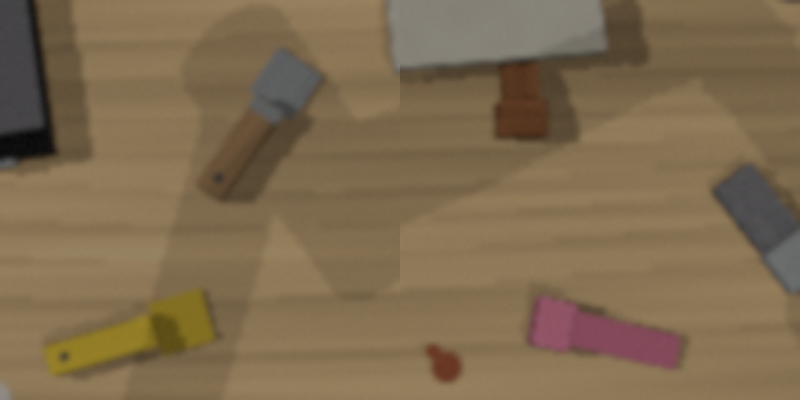

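View pics/c2.png

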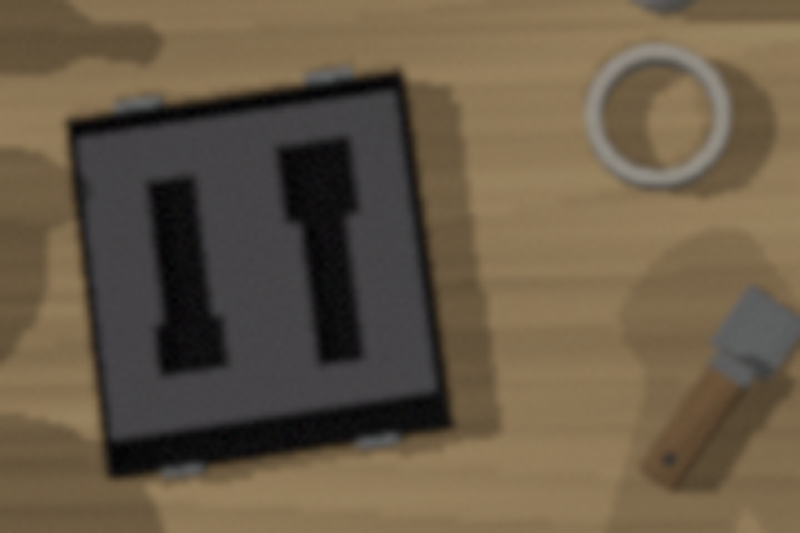

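View pics/c3.png

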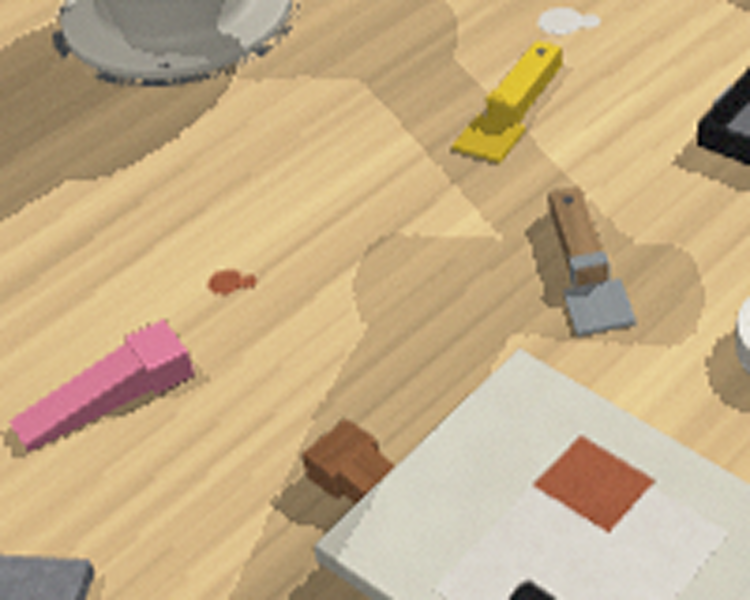

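Run:
```python
import pickle
from h import *
d=pickle.load(open("top0.pkl","rb"));w=pickle.load(open("wrist0.pkl","rb"))
print("tfc",np.round(w["tool_from_camera"],3).tolist())
f=lambda u,v,z:print(u,v,np.round(p2w(d,u,v,z),1))
f(376.7,225,20); f(376,203,26)
# scraper handle rear, blade end
f(210+215/3.33,190+185/3.33,22); f(210+300/3.33,190+65/3.33,4)
# case corners z25
k=180/800
for u,v in [(68,120),(400,72),(452,427),(112,474)]: f(125+u*k,140+v*k,25)
for u,v in [(314,148),(340,360)]: f(125+u*k,140+v*k,25)
for u,v in [(172,182),(195,370)]: f(125+u*k,140+v*k,25)
f(273,166,25);f(274,130,65)
```

```text
tfc [[-0.0, -0.965, -0.262, 66.535], [1.0, -0.0, -0.001, -0.347], [0.001, -0.262, 0.965, -142.223], [0.0, 0.0, 0.0, 1.0]]
376.7 225 [ 500.4 -269.2   20. ]
376 203 [ 560.  -269.3   26. ]
274.56456456456453 245.55555555555554 [450.9   9.7  22. ]
300.0900900900901 209.51951951951952 [550.4 -63.2   4. ]
140.3 167.0 [676.7 375.2  25. ]
215.0 156.2 [702.1 168.6  25. ]
226.7 236.075 [479.4 138.6  25. ]
150.2 246.65 [455.6 345.6  25. ]
195.65 173.3 [655.1 222.3  25. ]
201.5 221.0 [522.2 206.7  25. ]
163.7 180.95 [635.8 310.3  25. ]
168.875 223.25 [518.1 295.4  25. ]
273 166 [670.4   8.8  25. ]
274 130 [760.7   3.7  65. ]
```

```bash
cat >> h.py <<'E'
def go(p,phi=None):
    "print remaining tool-frame shift in units of 25mm, turn about tool z in units of 6deg"
    s=ctrl.sense();Rm=R.from_quat(s["orientation"]).as_matrix()
    d=Rm.T@(np.array(p)-s["position"])
    ph=np.degrees(np.arctan2(Rm[1,0],Rm[0,0]))
    print("t",round(s["t"],2),"pos",np.round(s["position"],1),"phi",round(ph,2),"q",np.round(s["q"],2),"F",np.round(s["force"],1),"w",round(s["gripper_width"],1),"zax",np.round(Rm[:,2],4))
    print("shift units",np.round(d/25,3),"len",round(np.linalg.norm(d),1))
    if phi is not None:
        # turn to apply incl. levelling, applied after/before
        c,sn=np.cos(np.radians(phi)),np.sin(np.radians(phi))
        G=np.array([[c,sn,0],[sn,-c,0],[0,0,-1.]])
        rv=R.from_matrix(Rm.T@G).as_rotvec(degrees=True)
        print("turn units",np.round(rv/6,3), "shift after turn",np.round(G.T@(np.array(p)-s["position"])/25,3))
E
python3 -c "
from h import *
go([465,-269,180],-180)"
```

```text
t 0.15 pos [ 206.4 -589.5  230.5] phi -160.71 q [-0.98  0.39  0.01 -0.   -1.19 -0.26] F [-0.1  0.6 -0.4] w 85.0 zax [-7.0e-04  1.5e-03 -1.0e+00]
shift units [-13.998   8.68    2.032] len 414.9
turn units [ 0.015 -0.004  3.215] shift after turn [-10.344  12.819   2.019]
```

>>> jog_arm(targets=[0, 0, 0, 0, 0, 0.8, 1, 0, 0, 0, 0, 0, 0.8, 1, 0, 0, 0, 0, 0, 0.8, 1, 0, 0, 0, 0, 0, 0.8, 1, -0.74, 0.92, 0.14, 0, 0, 0, 1, -0.74, 0.92, 0.14, 0, 0, 0, 1, -0.74, 0.92, 0.14, 0, 0, 0, 1, -0.74, 0.92, 0.14, 0, 0, 0, 1, -0.74, 0.92, 0.14, 0, 0, 0, 1, -0.74, 0.92, 0.14, 0, 0, 0, 1, -0.74, 0.92, 0.14, 0, 0, 0, 1, -0.74, 0.92, 0.14, 0, 0, 0, 1, -0.74, 0.92, 0.14, 0, 0, 0, 1, -0.74, 0.92, 0.14, 0, 0, 0, 1, -0.74, 0.92, 0.14, 0, 0, 0, 1, -0.74, 0.92, 0.14, 0, 0, 0, 1, -0.74, 0.92, 0.14, 0, 0, 0, 1, -0.74, 0.92, 0.14, 0, 0, 0, 1])

```text
t: 1.65
position: [476.7, -259.5, 174.1]
orientation: [0.014, 1.0, 0.005, -0.004]
force: [0.6, -1.5, 0.0]
gripper_width: 85.6
```

```bash
python3 -c "
from h import *
import pickle
go([465,-269,180],-180)
d=cam('wrist');cv2.imwrite('pics/w1.png',d['color']);pickle.dump(d,open('w1.pkl','wb'))"
```

```text
t 1.65 pos [ 476.7 -259.5  174.1] phi 178.39 q [-0.2   0.3  -0.27 -0.01 -1.01 -1.39] F [ 0.6 -1.5  0. ] w 85.6 zax [-0.0075  0.0095 -0.9999]
shift units [ 0.458 -0.391 -0.238] len 16.2
turn units [ 0.09  -0.073 -0.269] shift after turn [ 0.467 -0.381 -0.237]
```

View pics/w1.png

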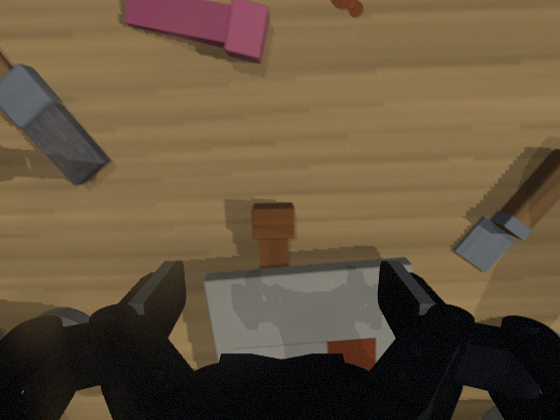

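```bash
python3 -c "
from h import *
import pickle
go([465,-269,180],-180)
d=cam('wrist');cv2.imwrite('pics/w2.png',d['color']);pickle.dump(d,open('w2.pkl','wb'))
cv2.imwrite('pics/w2c.png',cv2.resize(d['color'][190:290,220:330],(660,600),interpolation=2))"
```

```text
t 1.7 pos [ 479.6 -256.7  173.3] phi 178.59 q [-0.2   0.3  -0.27 -0.01 -1.01 -1.39] F [1.7 2.  0.1] w 85.5 zax [-0.0064  0.01   -0.9999]
shift units [ 0.575 -0.504 -0.269] len 20.3
turn units [ 0.095 -0.062 -0.235] shift after turn [ 0.585 -0.492 -0.268]
```

View pics/w2c.png

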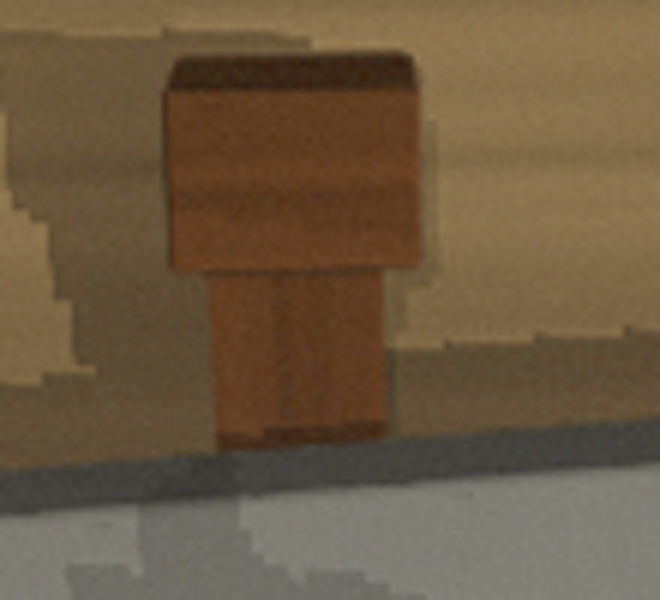

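```bash
python3 -c "
from h import *
import pickle
d=pickle.load(open('w2.pkl','rb'))
P=[p2w(d,220+u/6,190+v/6,26) for u,v in [(166,90),(417,90),(172,270),(420,268)]]
for p in P: print(np.round(p,1))
a,b,c,e=P
print('c',np.mean(P,0).round(1),'yaw',[np.degrees(np.arctan2(*(v[[1,0]]))).round(1) for v in [c-a,e-b]], np.degrees(np.arctan2(*( (a-b)[[0,1]]*[-1,1]))), np.degrees(np.arctan2(*((c-e)[[0,1]]*[-1,1]))))
for u,v in [(0,515),(655,460)]: print('board edge z~38',p2w(d,220+u/6,190+v/6,38))
go([500,-269,180],-180)"
```

```text
[ 483.7 -287.2   26. ]
[ 484.8 -248.5   26. ]
[ 512.9 -287.7   26. ]
[ 513.7 -248.6   26. ]
c [ 498.8 -268.    26. ] yaw [np.float64(-1.1), np.float64(-0.1)] 178.4455088175847 178.8825366354694
board edge z~38 [ 548.48357356 -315.37307531   38.        ]
board edge z~38 [ 542.12875954 -212.90157272   38.        ]
t 1.75 pos [ 478.1 -258.1  173.5] phi 178.65 q [-0.2   0.3  -0.27 -0.01 -1.01 -1.39] F [-0.4 -0.3 -0.4] w 85.3 zax [-0.0079  0.0098 -0.9999]
shift units [-0.886 -0.412 -0.272] len 25.3
turn units [ 0.093 -0.076 -0.226] shift after turn [-0.878 -0.435 -0.26 ]
```

>>> jog_arm(targets=[-0.3, -0.13, 0.2, 0.09, -0.08, -0.06, 1, -0.3, -0.13, 0.6, 0, 0, 0, 1, -0.25, -0.13, 0.6, 0, 0, 0, 1, 0, 0, 0.7, 0, 0, 0, 1, 0, 0, 0.7, 0, 0, 0, 1, 0, 0, 0.7, 0, 0, 0, 1, 0, 0, 0.7, 0, 0, 0, 1, 0, 0, 0.4, 0, 0, 0, 1, 0, 0, 0, 0, 0, 0, 1, 0, 0, 0, 0, 0, 0, 1])

```text
t: 2.58
position: [499.7, -275.6, 50.9]
orientation: [0.01, 1.0, -0.002, 0.002]
force: [-0.1, -0.4, -0.3]
gripper_width: 85.2
```

```bash
python3 -c "
from h import *
go([499,-268,6],179)
d=cam('wrist');cv2.imwrite('pics/w3.png',d['color']);
go([499,-268,6],179)
d=cam('wrist')
go([499,-268,6],179)
"
```

```text
t 2.58 pos [ 499.7 -275.6   50.9] phi 178.83 q [-0.22  0.48 -0.35  0.01 -0.73 -1.38] F [-0.1 -0.4 -0.3] w 85.2 zax [ 0.0035 -0.0045 -1.    ]
shift units [0.039 0.313 1.794] len 45.5
turn units [-0.043  0.035 -0.029] shift after turn [0.032 0.305 1.795]
t 2.63 pos [ 499.6 -275.6   50.9] phi 178.82 q [-0.22  0.48 -0.35  0.01 -0.73 -1.38] F [-0.3  0.7 -0.4] w 85.4 zax [ 0.0035 -0.0044 -1.    ]
shift units [0.035 0.31  1.796] len 45.6
turn units [-0.041  0.034 -0.031] shift after turn [0.028 0.302 1.798]
t 2.68 pos [ 500.1 -275.5   51.6] phi 178.83 q [-0.22  0.48 -0.35  0.01 -0.73 -1.38] F [ 0.4 -0.4  0.6] w 85.4 zax [ 0.0049 -0.0047 -1.    ]
shift units [0.058 0.307 1.824] len 46.3
turn units [-0.044  0.048 -0.029] shift after turn [0.048 0.299 1.826]
```

View pics/w3.png

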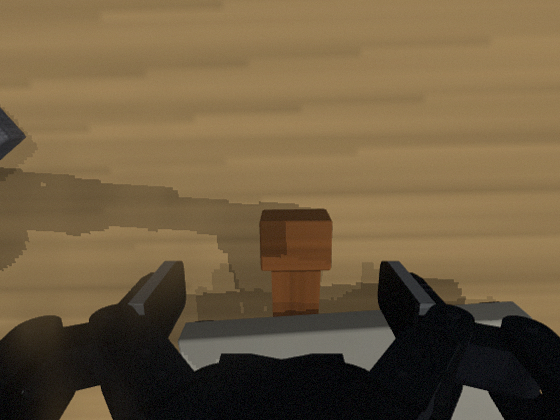

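```bash
python3 -c "
from h import *
d=cam('wrist')
cv2.imwrite('pics/w3c.png',cv2.resize(d['color'][195:295,240:350],(660,600),interpolation=2))
P=[p2w(d,u,v,26) for u,v in [(261,223),(331,222),(262,270),(331,269)]]
for p in P: print(np.round(p,1))
print(np.mean(P,0))
"
```

```text
[ 485.6 -286.9   26. ]
[ 485.7 -248.9   26. ]
[ 513.5 -287.4   26. ]
[ 513.6 -248.3   26. ]
[ 499.60122739 -267.90541081   26.        ]
```

View pics/w3c.png

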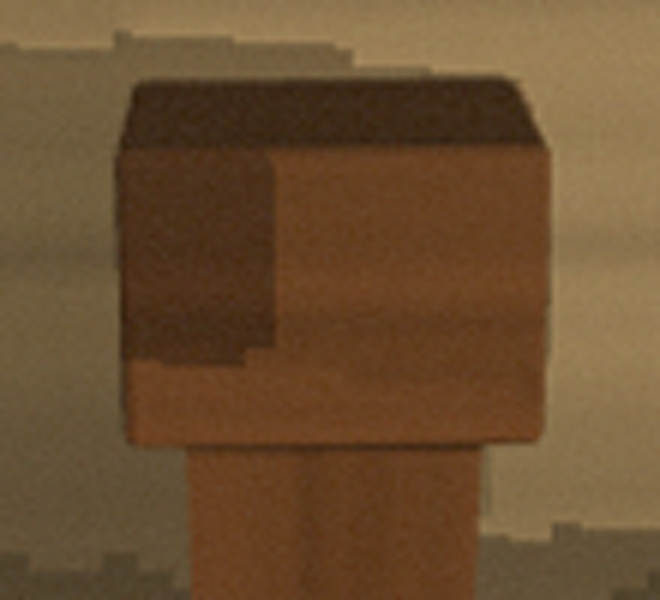

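>>> jog_arm(targets=[0.03, 0.3, 0.2, -0.04, 0.04, 0, 1, 0, 0, 0.5, 0, 0, 0, 1, 0, 0, 0.5, 0, 0, 0, 1, 0, 0, 0.4, 0, 0, 0, 1, 0, 0, 0.15, 0, 0, 0, 1, 0, 0, 0, 0, 0, 0, 1])

```text
t: 3.23
position: [504.0, -267.1, 11.3]
orientation: [0.01, 1.0, -0.001, 0.007]
force: [0.2, -0.1, 0.6]
gripper_width: 85.7
```

```bash
python3 -c "
from h import *
go([499,-268,6],179)
"
```

```text
t 3.23 pos [ 504.  -267.1   11.3] phi 178.9 q [-0.2   0.54 -0.39  0.   -0.63 -1.39] F [ 0.2 -0.1  0.6] w 85.7 zax [ 0.0132 -0.0028 -0.9999]
shift units [ 0.204 -0.039  0.208] len 7.3
turn units [-0.025  0.127 -0.016] shift after turn [ 0.201 -0.039  0.211]
```

>>> jog_arm(targets=[0.2, -0.03, 0.2, -0.02, 0.12, 0, 1, 0, 0, 0, 0, 0, 0, 0.2, 0, 0, 0, 0, 0, 0, -0.2, 0, 0, 0, 0, 0, 0, -1, 0, 0, 0, 0, 0, 0, -1, 0, 0, 0, 0, 0, 0, -1, 0, 0, 0, 0, 0, 0, -1, 0, 0, 0, 0, 0, 0, -1], squeeze=60)

```text
t: 3.9
position: [499.7, -267.9, 7.6]
orientation: [0.009, 1.0, -0.001, 0.001]
force: [0.6, -0.3, -1.3]
gripper_width: 38.5
```

```bash
python3 -c "
from h import *
go([499,-268,6],179)
d=cam('wrist');cv2.imwrite('pics/w4.png',d['color'])
go([499,-268,6],179)
"
```

```text
t 3.9 pos [ 499.7 -267.9    7.6] phi 178.96 q [-0.21  0.54 -0.39  0.   -0.63 -1.38] F [ 0.6 -0.3 -1.3] w 38.5 zax [ 0.0023 -0.0012 -1.    ]
shift units [ 0.029 -0.003  0.063] len 1.7
turn units [-0.011  0.022 -0.007] shift after turn [ 0.029 -0.003  0.063]
t 3.95 pos [ 499.7 -267.9    7.6] phi 178.96 q [-0.21  0.54 -0.39  0.   -0.63 -1.38] F [-0.6 -0.3 -1.4] w 38.9 zax [ 0.0023 -0.0012 -1.    ]
shift units [ 0.029 -0.003  0.063] len 1.7
turn units [-0.011  0.022 -0.007] shift after turn [ 0.029 -0.003  0.063]
```

View pics/w4.png

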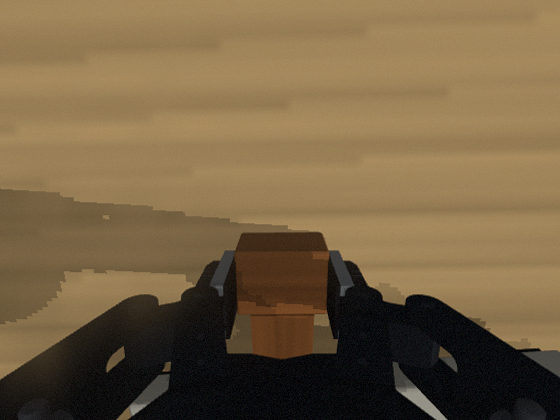

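>>> jog_arm(targets=[0.2, 0, 0, 0, 0, 0, -1, 0.3, 0, 0, 0, 0, 0, -1, 0.3, 0, 0, 0, 0, 0, -1, 0.3, 0, 0, 0, 0, 0, -1], squeeze=80)

```text
t: 4.28
position: [481.2, -268.4, 7.8]
orientation: [0.008, 1.0, -0.003, 0.011]
force: [5.4, -0.8, -5.5]
gripper_width: 38.2
```

```bash
python3 -c "
from h import *
go([425,-267,7],179)
"
```

```text
t 4.28 pos [ 481.2 -268.4    7.8] phi 179.1 q [-0.21  0.52 -0.45  0.   -0.58 -1.37] F [ 5.4 -0.8 -5.5] w 38.2 zax [ 0.022  -0.0058 -0.9997]
shift units [ 2.247  0.022 -0.019] len 56.2
turn units [-0.052  0.211  0.017] shift after turn [2.247 0.018 0.031]
```

>>> jog_arm(targets=[0.25, 0, 0, 0, 0.1, 0, -1, 0.3, 0, 0, 0, 0.05, 0, -1, 0.3, 0, 0, 0, 0.05, 0, -1, 0.3, 0, 0, 0, 0, 0, -1, 0.3, 0, 0, 0, 0, 0, -1, 0.3, 0, 0, 0, 0, 0, -1, 0.3, 0, 0, 0, 0, 0, -1, 0.3, 0, 0, 0, 0, 0, -1, 0.1, 0, 0, 0, 0, 0, -1, 0, 0, 0, 0, 0, 0, -1])

```text
t: 5.12
position: [430.8, -269.1, 8.2]
orientation: [0.005, 1.0, -0.006, 0.014]
force: [0.4, 0.0, -1.4]
gripper_width: 37.9
```

```bash
python3 -c "
from h import *
go([420,-267,7],179)
d=cam('wrist');cv2.imwrite('pics/w5.png',d['color'])
d=cam('scene');cv2.imwrite('pics/s5.png',cv2.resize(d['color'][180:340,130:330],(750,600)))
go([420,-267,7],179)
"
```

```text
t 5.12 pos [ 430.8 -269.1    8.2] phi 179.38 q [-0.23  0.46 -0.56  0.01 -0.51 -1.36] F [ 0.4  0.  -1.4] w 37.9 zax [ 0.028  -0.013  -0.9995]
shift units [0.434 0.079 0.036] len 11.1
turn units [-0.12   0.269  0.062] shift after turn [0.433 0.076 0.049]
t 5.22 pos [ 431.  -269.1    8.2] phi 179.39 q [-0.23  0.46 -0.56  0.01 -0.51 -1.36] F [-0.7  0.9 -0.1] w 38.2 zax [ 0.0278 -0.013  -0.9995]
shift units [0.443 0.08  0.033] len 11.3
turn units [-0.121  0.267  0.063] shift after turn [0.443 0.077 0.046]
```

View pics/w5.png

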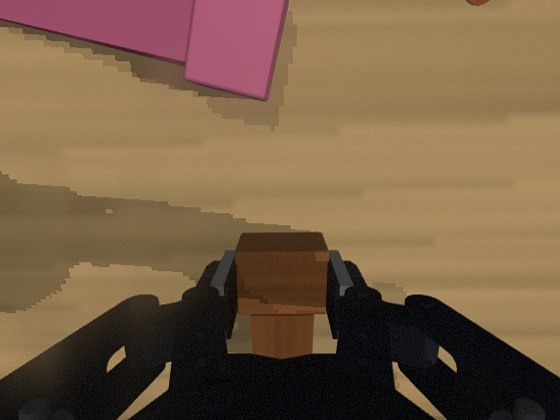

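View pics/s5.png

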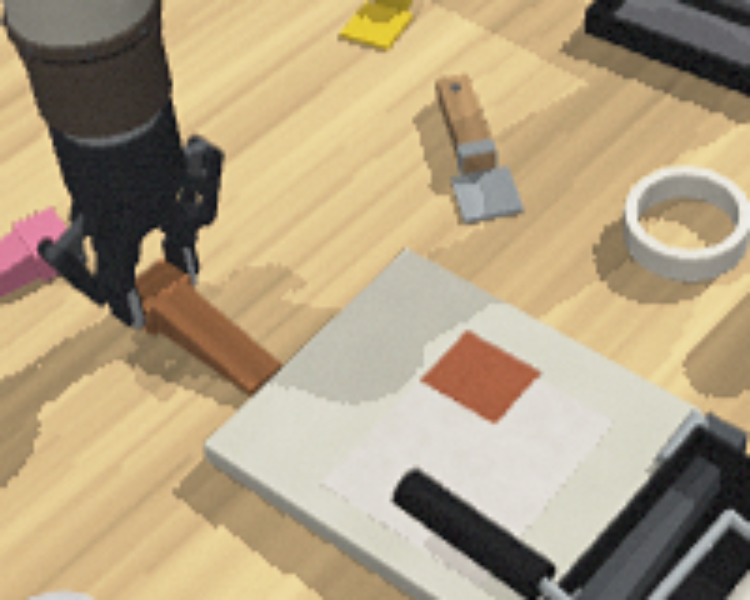

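>>> jog_arm(targets=[0.3, 0, 0, 0, 0, 0, -1, 0.4, 0, 0, 0, 0, 0, -1, 0, 0, 0, 0, 0, 0, -0.2, 0, 0, 0, 0, 0, 0, 0.2, 0, 0, 0, -0.12, 0.27, 0.06, 0.2, 0, 0, 0, 0, 0, 0, 0.2, 0, 0, 0, 0, 0, 0, 0.2])

```text
t: 5.8
position: [411.2, -269.1, 8.1]
orientation: [0.009, 1.0, 0.0, -0.0]
force: [-0.5, -0.1, 1.0]
gripper_width: 51.1
```

```bash
python3 -c "
from h import *
go([417,-267.5,9],179)
d=cam('wrist');cv2.imwrite('pics/w6.png',d['color'])
go([417,-267.5,9],179)
"
```

```text
t 5.8 pos [ 411.2 -269.1    8.1] phi 178.99 q [-0.25  0.46 -0.58  0.   -0.54 -1.34] F [-0.5 -0.1  1. ] w 51.1 zax [-8.e-04  1.e-04 -1.e+00]
shift units [-0.231  0.067 -0.037] len 6.1
turn units [ 0.001 -0.008 -0.002] shift after turn [-0.231  0.067 -0.037]
t 5.85 pos [ 411.5 -269.1    8.1] phi 179.01 q [-0.25  0.46 -0.58  0.   -0.54 -1.34] F [ 0.3 -0.5 -0.1] w 51.6 zax [-4.e-04 -2.e-04 -1.e+00]
shift units [-0.219  0.07  -0.034] len 5.8
turn units [-0.002 -0.004  0.001] shift after turn [-0.219  0.07  -0.034]
```

View pics/w6.png

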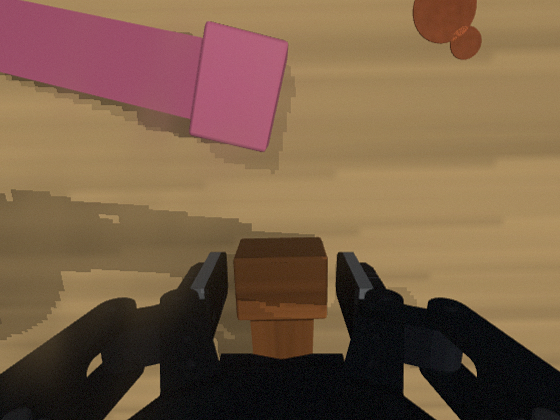

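>>> jog_arm(targets=[0, 0, -0.1, 0, 0, 0, 0.2, 0, 0, 0, 0, 0, 0, -1, 0, 0, 0, 0, 0, 0, -1, 0, 0, 0, 0, 0, 0, -1, 0, 0, 0, 0, 0, 0, -1], squeeze=60)

```text
t: 6.27
position: [410.7, -268.8, 10.9]
orientation: [0.008, 1.0, -0.0, -0.0]
force: [0.3, -0.6, -0.2]
gripper_width: 38.1
```

```bash
python3 -c "
from h import *
go([417,-267.5,9],179)
d=cam('wrist');cv2.imwrite('pics/w7.png',cv2.resize(d['color'][210:350,200:360],(686,600),interpolation=2))
go([417,-267.5,9],179)
"
```

```text
t 6.27 pos [ 410.7 -268.8   10.9] phi 179.03 q [-0.25  0.45 -0.58  0.   -0.54 -1.34] F [ 0.3 -0.6 -0.2] w 38.1 zax [-2.e-04 -4.e-04 -1.e+00]
shift units [-0.25   0.056  0.077] len 6.7
turn units [-0.004 -0.002  0.005] shift after turn [-0.25   0.056  0.077]
t 6.32 pos [ 410.8 -268.8   10.9] phi 179.03 q [-0.25  0.45 -0.58  0.   -0.54 -1.34] F [-0.4  0.3 -0.2] w 38.4 zax [-2.e-04 -4.e-04 -1.e+00]
shift units [-0.249  0.056  0.077] len 6.7
turn units [-0.004 -0.002  0.006] shift after turn [-0.249  0.056  0.077]
```

View pics/w7.png

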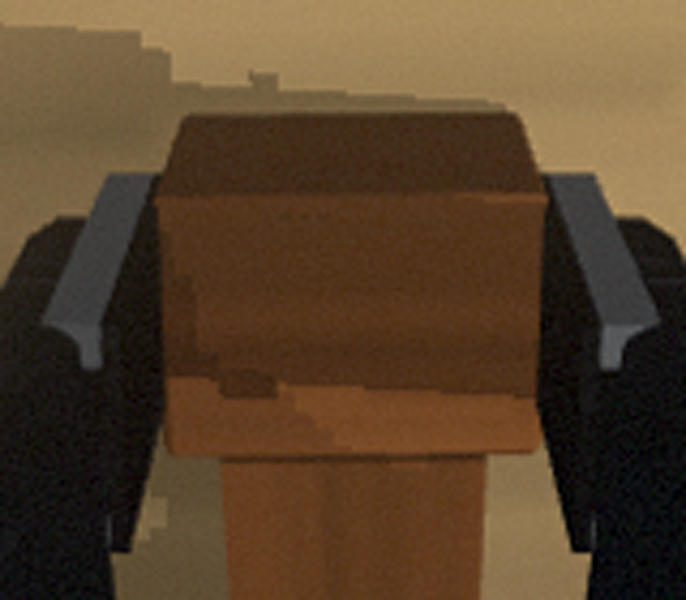

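```bash
python3 -c "
from h import *
d=cam('wrist');s=4.2875
for u,v in [(160,195),(545,195),(168,452),(540,452)]:
  print(np.round(p2w(d,200+u/s,210+v/s,26)-ctrl.sense()['position'],1))
go([410,-268.5,130],179)
"
```

```text
[-12.9 -19.   15.1]
[-12.2  19.1  15.1]
[ 16.  -19.6  15.1]
[16.6 19.2 15.1]
t 6.37 pos [ 410.7 -268.8   10.9] phi 179.03 q [-0.25  0.45 -0.58  0.   -0.54 -1.34] F [-0.3  0.1  0.1] w 38.5 zax [-4.e-04 -3.e-04 -1.e+00]
shift units [ 0.03   0.01  -4.764] len 119.1
turn units [-0.003 -0.004  0.005] shift after turn [ 0.029  0.012 -4.764]
```

>>> jog_arm(targets=[0, 0, -0.5, 0, 0, 0, -1, 0, 0, -1, 0, 0, 0, -1, 0, 0, -1, 0, 0, 0, -1, -0.1, 0.3, -1, 0, 0, 0, -1, -0.2, 0.8, -1, 0, 0, 0, -1, -0.2, 1, -1, 0, 0, 0, -1, -0.2, 1, -0.2, 0, 0, -0.2, -1, -0.2, 1, 0, 0, 0, -0.2, -1, -0.2, 1, 0, 0, 0, -0.2, -1, -0.2, 1, 0, 0, 0, -0.2, -1, -0.2, 1, 0, 0, 0, -0.2, -1, -0.2, 1, 0, 0, 0, -0.2, -1, -0.2, 1, 0, 0, 0, -0.2, -1, -0.2, 1, 0, 0, 0, 0, -1, -0.2, 1, 0, 0, 0, 0, -1, -0.2, 1, 0, 0, 0, 0, -1])

```text
t: 7.7
position: [451.0, 46.9, 155.7]
orientation: [-0.062, 0.998, 0.004, -0.008]
force: [0.1, 0.4, -2.3]
gripper_width: 38.4
```

```bash
python3 -c "
from h import *
go([485,290,160],187.3)
"
```

```text
t 7.7 pos [451.   46.9 155.7] phi -172.9 q [ 0.46  0.18 -0.49 -0.02 -0.91 -1.89] F [ 0.1  0.4 -2.3] w 38.4 zax [-0.0161  0.0061 -0.9999]
shift units [-2.55   9.482 -0.136] len 245.5
turn units [ 0.077 -0.145 -0.034] shift after turn [-2.586  9.472 -0.173]
```

>>> jog_arm(targets=[-0.25, 1, 0, 0.08, -0.14, 0, -1, -0.25, 1, 0, 0, 0, 0, -1, -0.25, 1, 0, 0, 0, 0, -1, -0.25, 1, 0, 0, 0, 0, -1, -0.25, 1, 0, 0, 0, 0, -1, -0.25, 1, 0, 0, 0, 0, -1, -0.25, 1, 0, 0, 0, 0, -1, -0.25, 0.8, 0, 0, 0, 0, -1, -0.25, 0.5, 0, 0, 0, 0, -1, 0, 0, 0, 0, 0, 0, -1, 0, 0, 0, 0, 0, 0, -1])

```text
t: 8.62
position: [474.9, 273.0, 149.0]
orientation: [-0.064, 0.998, -0.003, -0.006]
force: [0.4, 0.1, -1.5]
gripper_width: 38.7
```

```bash
python3 -c "
from h import *
import pickle
d=cam('wrist');d=cam('wrist');cv2.imwrite('pics/w8.png',d['color']);pickle.dump(d,open('w8.pkl','wb'))
t=cam('top');cv2.imwrite('pics/t8.png',cv2.resize(t['color'][90:260,300:460],(640,680))[:600])
go([485,290,160],187.3)
"
```

```text
t 8.77 pos [475.1 272.  149.5] phi -172.7 q [ 0.81  0.33 -0.29 -0.01 -0.96 -2.25] F [-1.4 -0.4 -1.9] w 38.4 zax [-0.0113 -0.0058 -0.9999]
shift units [-0.48   0.663 -0.43 ] len 23.1
turn units [-0.041 -0.114  0.   ] shift after turn [-0.485  0.665 -0.422]
```

View pics/w8.png

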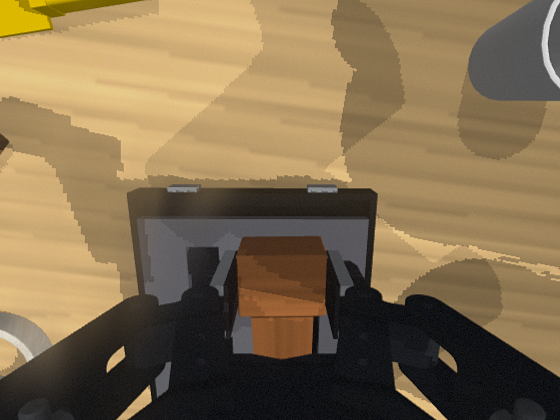

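View pics/t8.png

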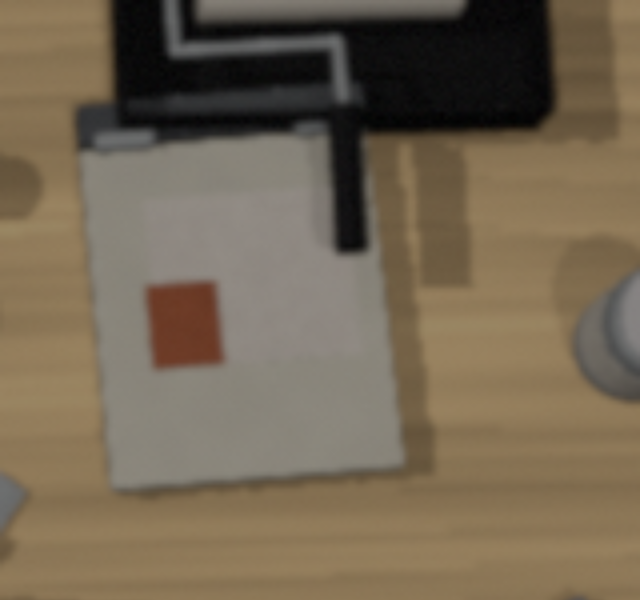

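>>> jog_arm(targets=[-0.3, -0.7, 0, -0.04, -0.11, 0, -1, -0.5, -0.8, 0, 0, 0, 0, -1, -0.5, -0.8, 0, 0, 0, 0, -1, 0, -0.5, 0, 0, 0, 0, -1, 0, 0, 0, 0, 0, 0, -1, 0, 0, 0, 0, 0, 0, -1])

```text
t: 9.27
position: [515.3, 199.2, 150.0]
orientation: [-0.062, 0.998, -0.0, -0.001]
force: [0.1, 0.7, -1.0]
gripper_width: 38.5
```

```bash
python3 -c "
from h import *
import pickle
go([528,296,60],187.3)
d=cam('wrist');cv2.imwrite('pics/w9.png',d['color']);pickle.dump(d,open('w9.pkl','wb'))
cv2.imwrite('pics/w9c.png',cv2.resize(d['color'][150:300,120:320] if 0 else d['color'][140:300,300:500],(750,600),interpolation=2))
go([528,296,60],187.3)
"
```

```text
t 9.27 pos [515.3 199.2 150. ] phi -172.92 q [ 0.66  0.34 -0.29 -0.   -0.95 -2.11] F [ 0.1  0.7 -1. ] w 38.5 zax [-1.5e-03 -2.0e-04 -1.0e+00]
shift units [-0.987  3.779  3.597] len 132.7
turn units [-0.    -0.015 -0.037] shift after turn [-0.997  3.775  3.598]
t 9.32 pos [515.  199.3 149.9] phi -172.9 q [ 0.66  0.34 -0.29 -0.   -0.95 -2.11] F [-0.7  0.6 -1. ] w 38.2 zax [-2.e-03 -4.e-04 -1.e+00]
shift units [-1.003  3.773  3.594] len 132.7
turn units [-0.002 -0.019 -0.034] shift after turn [-1.009  3.769  3.597]
```

View pics/w9.png

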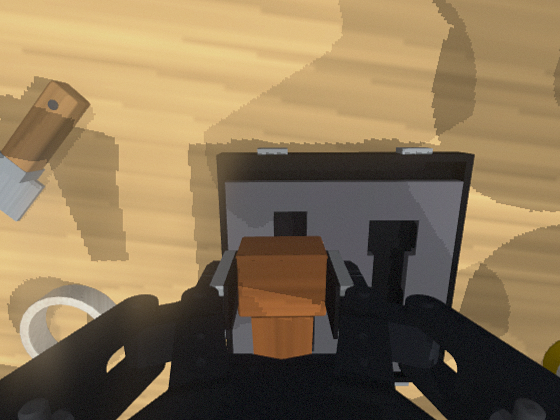

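View pics/w9c.png

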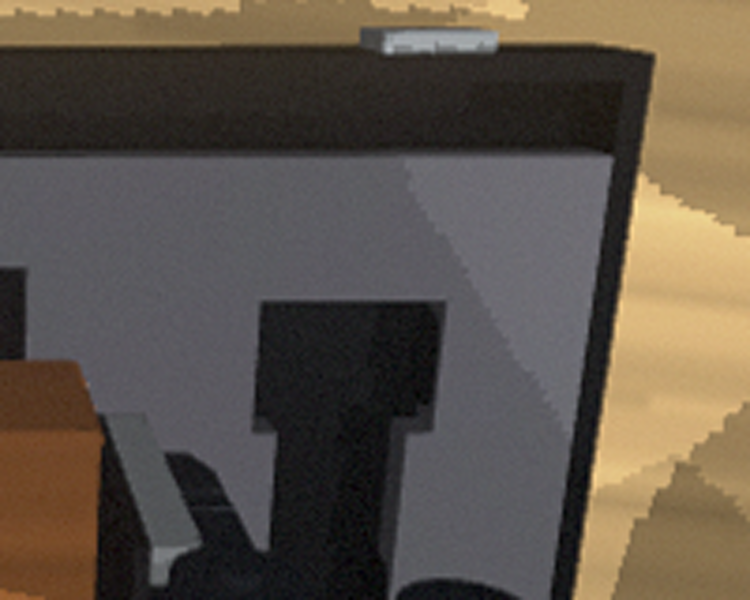

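```bash
python3 -c "
from h import *
import pickle
d=pickle.load(open('w9.pkl','rb'))
P=[p2w(d,300+u/3.75,140+v/3.75,25) for u,v in [(262,300),(446,300),(253,431),(433,432)]]
for p in P: print(np.round(p,1))
a,b,c,e=P
print('w',np.linalg.norm(a-b),np.linalg.norm(c-e),'l',np.linalg.norm(a-c),np.linalg.norm(b-e))
print('yaw',[np.degrees(np.arctan2(-(v[0]),v[1])).round(2) for v in (b-a,e-c)],[np.degrees(np.arctan2(v[1],v[0])).round(2) for v in (c-a,e-b)])
print('head mid',np.mean(P,0))
print('paddle rear right', p2w(d,300+25/3.75,140+268/3.75,25),p2w(d,274.5,212,25))
for u,v in [(0,155),(610,155)]: print('insert rear',p2w(d,300+u/3.75,140+v/3.75,25))
for u,v in [(0,50),(655,55)]: print('rim rear',p2w(d,300+u/3.75,140+v/3.75,25))
"
```

```text
[519.2 276.1  25. ]
[514.  318.1  25. ]
[551.4 280.3  25. ]
[546.4 322.7  25. ]
w 42.35485400523375 42.71994392792001 l 32.42434581555844 32.67789040619327
yaw [np.float64(7.07), np.float64(6.74)] [np.float64(7.38), np.float64(8.02)]
head mid [532.73903766 299.28727046  25.        ]
paddle rear right [518.38374709 220.83600285  25.        ] [522.25133036 193.51378625  25.        ]
insert rear [493.22793663 211.56400177  25.        ]
insert rear [476.4965819  346.52745079  25.        ]
rim rear [470.3141738  208.37560537  25.        ]
rim rear [453.81213125 350.353211    25.        ]
```

>>> jog_arm(targets=[-0.2, 0.6, 0, 0, -0.02, -0.03, -1, -0.3, 0.9, 0.3, 0, 0, 0, -1, -0.3, 0.9, 0.5, 0, 0, 0, -1, -0.25, 0.8, 0.7, 0, 0, 0, -1, -0.1, 0.7, 0.9, 0, 0, 0, -1, 0, 0, 0.9, 0, 0, 0, -1, 0, 0, 0.6, 0, 0, 0, -1, 0, 0, 0, 0, 0, 0, -1, 0, 0, 0, 0, 0, 0, -1])

```text
t: 10.07
position: [530.3, 317.1, 51.9]
orientation: [-0.069, 0.998, 0.003, 0.005]
force: [-0.2, -0.1, -0.8]
gripper_width: 38.4
```

```bash
python3 -c "
from h import *
import pickle
go([530.3,300.2,46],187.1)
d=cam('wrist');cv2.imwrite('pics/w10.png',cv2.resize(d['color'][180:340,180:380],(750,600),interpolation=2));pickle.dump(d,open('w10.pkl','wb'))
go([530.3,300.2,46],187.1)
"
```

```text
t 10.07 pos [530.3 317.1  51.9] phi -172.12 q [ 0.8   0.54 -0.23  0.   -0.78 -2.24] F [-0.2 -0.1 -0.8] w 38.4 zax [ 0.009   0.0071 -0.9999]
shift units [ 0.094 -0.671  0.229] len 17.9
turn units [0.057 0.094 0.13 ] shift after turn [ 0.082 -0.671  0.234]
t 10.12 pos [530.2 317.   51.9] phi -172.14 q [ 0.8   0.54 -0.23  0.   -0.78 -2.24] F [-0.1  0.7 -1.6] w 38.7 zax [ 0.0088  0.0073 -0.9999]
shift units [ 0.088 -0.668  0.232] len 17.8
turn units [0.059 0.092 0.127] shift after turn [ 0.077 -0.668  0.237]
```

View pics/w10.png

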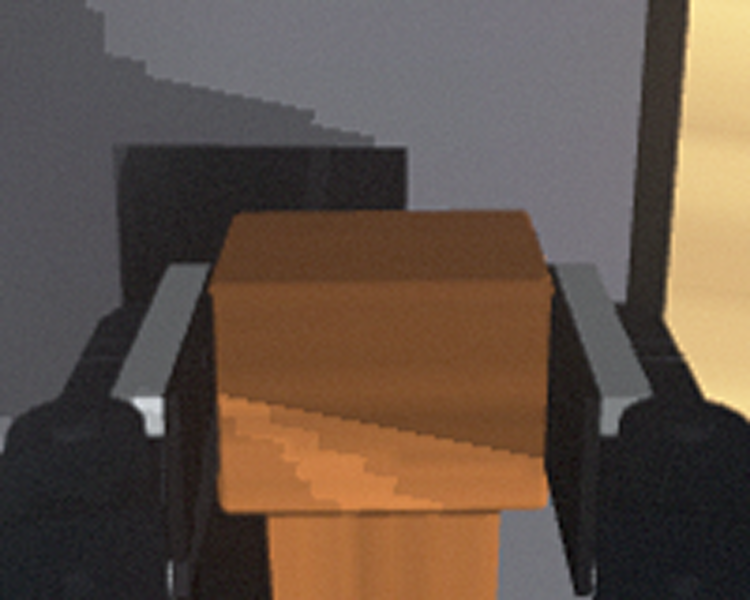

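```bash
python3 -c "
from h import *
import pickle
d=pickle.load(open('w10.pkl','rb'))
f=lambda u,v,z:p2w(d,180+u/3.75,180+v/3.75,z)
a,b=f(115,147,25),f(407,147,25)
print(a,b,np.linalg.norm(a-b),'mid',(a+b)/2,'head ctr',(a+b)/2+16.5*np.array([.9924,.1236,0]), np.degrees(np.arctan2(-(b-a)[0],(b-a)[1])))
# wedge in hand bottom rear edge z=41, top rear edge z=67
z=51.9
for u,v,dz in [(212,285,15.1),(552,285,15.1),(218,512,15.1),(545,510,15.1),(237,212,-10.9),(525,212,-10.9)]:
  print(np.round(f(u,v,z+dz)-np.array([530.3,317,0]),1))
"
```

```text
[519.62482291 276.32637792  25.        ] [513.88012029 318.39703704  25.        ] 42.46106412526265 mid [516.7524716  297.36170748  25.        ] head ctr [533.1270716  299.40110748  25.        ] 7.775587332592512
[-10. -21.  67.]
[-15.1  17.   67. ]
[ 19.1 -17.4  67. ]
[13.6 21.3 67. ]
[ -9.2 -20.9  41. ]
[-14.4  17.2  41. ]
```

>>> jog_arm(targets=[0.04, -0.35, 0, 0.06, 0.09, 0.12, -1, 0.04, -0.34, 0, 0, 0, 0, -1, 0, 0, 0, 0, 0, 0, -1, 0, 0, 0.2, 0, 0, 0, -1, 0, 0, 0, 0, 0, 0, -1])

```text
t: 10.53
position: [532.3, 299.2, 51.9]
orientation: [-0.062, 0.998, 0.002, 0.003]
force: [0.3, -0.6, -1.2]
gripper_width: 38.3
```

```bash
python3 -c "
from h import *
import pickle
d=cam('wrist');cv2.imwrite('pics/w11.png',cv2.resize(d['color'][180:340,180:380],(750,600),interpolation=2));pickle.dump(d,open('w11.pkl','wb'))
go([530,299.4,40],187.2)
"
```

```text
t 10.58 pos [532.8 299.6  52.6] phi -172.92 q [ 0.78  0.53 -0.25  0.   -0.78 -2.23] F [ 0.5 -0.3 -1. ] w 38.6 zax [ 0.0072  0.0055 -1.    ]
shift units [0.115 0.004 0.502] len 12.9
turn units [ 0.044  0.075 -0.021] shift after turn [0.111 0.007 0.503]
```

View pics/w11.png

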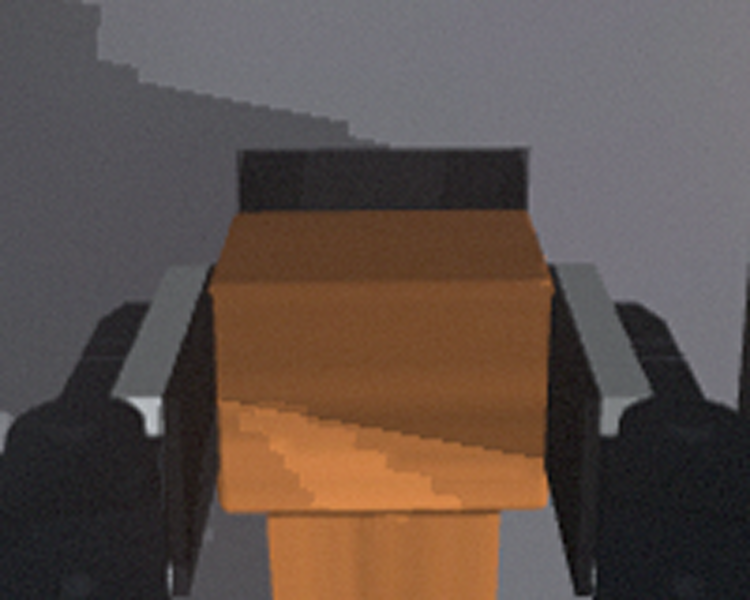

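>>> jog_arm(targets=[0.12, 0.02, 0.3, 0.04, 0.08, 0, -1, 0, 0, 0.2, 0, 0, 0, -1, 0, 0, 0, 0, 0, 0, -1])

```text
t: 10.83
position: [530.2, 299.9, 39.9]
orientation: [-0.061, 0.998, 0.001, 0.0]
force: [-0.2, 0.6, -1.7]
gripper_width: 38.7
```

```bash
python3 -c "
from h import *
import pickle
d=cam('wrist');cv2.imwrite('pics/w12.png',cv2.resize(d['color'][180:340,180:380],(750,600),interpolation=2));pickle.dump(d,open('w12.pkl','wb'))
go([530,300,33],187.2)
"
```

```text
t 10.88 pos [530.2 299.9  40.1] phi -172.95 q [ 0.78  0.55 -0.26 -0.   -0.76 -2.23] F [ 0.2  0.4 -1.7] w 38.6 zax [ 4.0e-04  1.4e-03 -1.0e+00]
shift units [0.007 0.003 0.285] len 7.1
turn units [ 0.012  0.005 -0.025] shift after turn [0.007 0.003 0.285]
```

View pics/w12.png

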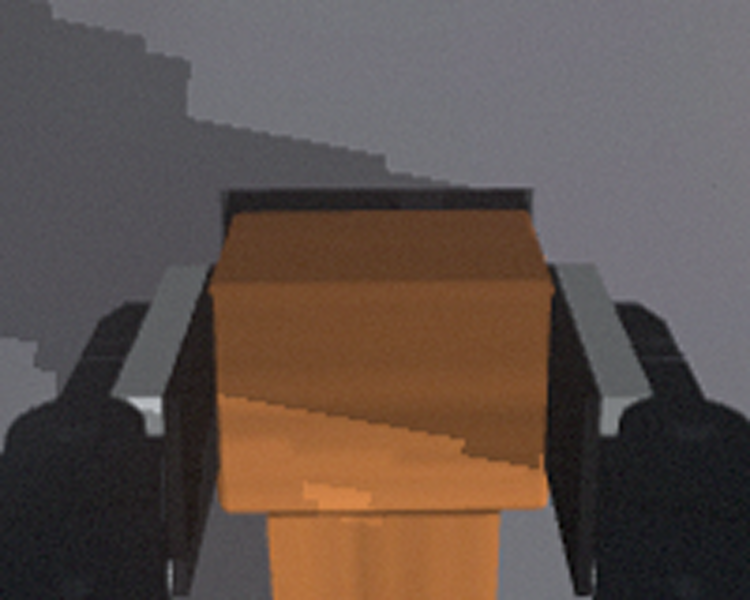

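```bash
python3 -c "
from h import *
import pickle
d=pickle.load(open('w12.pkl','rb'))
f=lambda u,v,z:p2w(d,180+u/3.75,180+v/3.75,z)
i=np.linalg.inv(d['T'][:3,:3])
h=np.array([np.cos(np.radians(7.2)),np.sin(np.radians(7.2)),0]);l=np.array([-h[1],h[0],0])
for n,u,v,z in [('cut',222,188,25),('cut',532,188,25),('wdg',237,212,29),('wdg',527,212,29)]:
  p=f(u,v,z);print(n,round(p@h,2),round(p@l,2))
"
```

```text
cut 549.55 209.0
cut 549.69 251.36
wdg 551.6 211.43
wdg 551.73 250.27
```

>>> jog_arm(targets=[0.02, -0.03, 0.14, 0, 0, 0, -1, 0, 0, 0.14, 0, 0, 0, -1, 0, 0, 0.08, 0, 0, 0, -1])

```text
t: 11.13
position: [530.2, 299.3, 31.4]
orientation: [-0.062, 0.998, 0.0, 0.001]
force: [-3.5, -3.6, 12.6]
gripper_width: 38.9
```

```bash
python3 -c "
from h import *
import pickle
d=cam('wrist');cv2.imwrite('pics/w13.png',cv2.resize(d['color'][180:340,180:380],(750,600),interpolation=2));pickle.dump(d,open('w13.pkl','wb'))
go([530,300,33],187.2)
"
```

```text
t 11.18 pos [530.3 299.3  31.5] phi -172.9 q [ 0.78  0.56 -0.26  0.   -0.74 -2.23] F [-0.8 -2.8  3.5] w 38.6 zax [ 1.5e-03  9.0e-04 -1.0e+00]
shift units [ 0.009  0.029 -0.06 ] len 1.7
turn units [ 0.007  0.015 -0.016] shift after turn [ 0.009  0.029 -0.06 ]
```

View pics/w13.png

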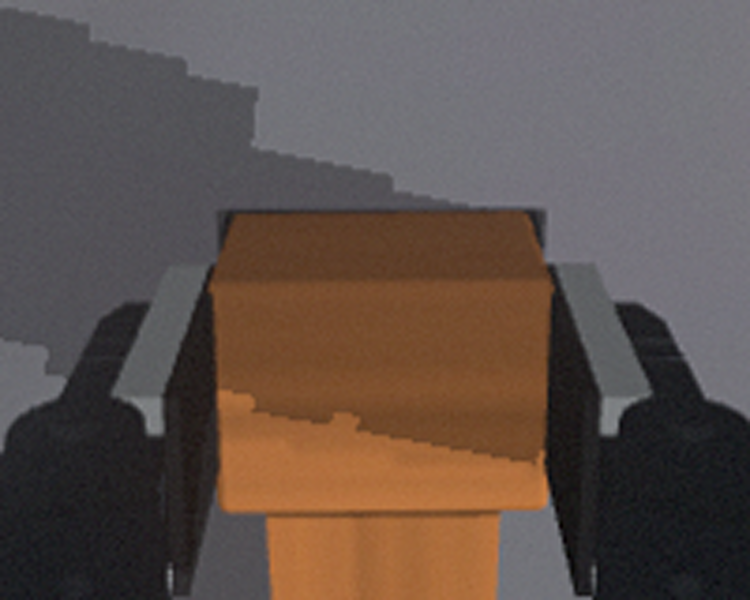

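>>> jog_arm(targets=[0, 0, 0, 0, 0, 0, 0.2, 0, 0, 0, 0, 0, 0, 0.2, 0, 0, 0, 0, 0, 0, 0.2, 0, 0, -0.6, 0, 0, 0, 0.2, 0, 0, -1, 0, 0, 0, 0.2, 0, 0, -0.6, 0, 0, 0, -1, 0, 0, 0, 0, 0, 0, -1, 0, 0, 0, 0, 0, 0, -1, 0, 0, 0, 0, 0, 0, -1, 0, 0, 0, 0, 0, 0, -1])

```text
t: 12.02
position: [530.1, 299.8, 85.9]
orientation: [-0.062, 0.998, 0.0, 0.0]
force: [0.6, 0.2, -0.1]
gripper_width: 0.1
```

```bash
python3 -c "
from h import *
import pickle
d=cam('wrist');cv2.imwrite('pics/w14.png',d['color']);pickle.dump(d,open('w14.pkl','wb'))
go([533,299.7,50],187.2)
"
```

```text
t 12.07 pos [530.  299.7  85.7] phi -172.86 q [ 0.78  0.49 -0.22 -0.   -0.86 -2.23] F [ 0.2  0.3 -0.6] w 0.2 zax [ 4.e-04  4.e-04 -1.e+00]
shift units [-0.12  -0.014  1.427] len 35.8
turn units [ 0.004  0.005 -0.011] shift after turn [-0.121 -0.013  1.427]
```

View pics/w14.png

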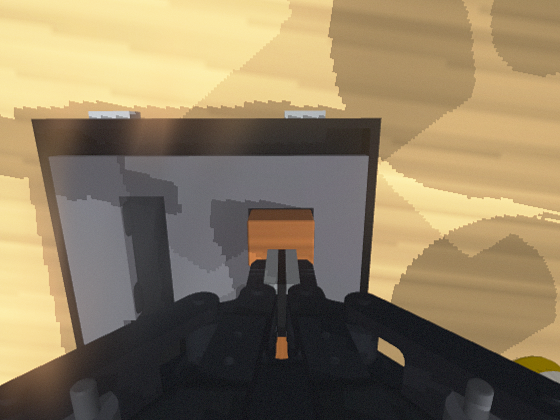

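>>> jog_arm(targets=[-0.1, 0, 0.4, 0, 0, 0, -1, 0, 0, 0.6, 0, 0, 0, -1, 0, 0, 0.4, 0, 0, 0, -1, 0, 0, 0.15, 0, 0, 0, -1, 0, 0, 0.15, 0, 0, 0, -1])

```text
t: 12.48
position: [533.4, 300.4, 41.3]
orientation: [-0.064, 0.998, -0.001, 0.0]
force: [-4.6, -3.5, 30.9]
gripper_width: -0.1
```

```bash
python3 -c "
from h import *
go([533,299.7,41],187.2)
"
```

```text
t 12.48 pos [533.4 300.4  41.3] phi -172.7 q [ 0.78  0.55 -0.25  0.   -0.77 -2.22] F [-4.6 -3.5 30.9] w -0.1 zax [ 9.0e-04 -1.7e-03 -1.0e+00]
shift units [ 0.018 -0.025  0.012] len 0.8
turn units [-0.017  0.006  0.016] shift after turn [ 0.018 -0.025  0.012]
```

>>> jog_arm(targets=[0, 0, -0.4, 0, 0, 0, -1, -0.6, 0, -0.4, 0, 0, 0, -1, -0.9, -0.02, 0, 0, 0, 0, -1, -0.9, 0, 0, 0, 0, 0, -1, -0.6, 0, 0, 0, 0, 0, -1, 0, 0, 0, 0, 0, 0, -1])

```text
t: 12.98
position: [609.3, 309.2, 58.7]
orientation: [-0.065, 0.998, -0.003, -0.002]
force: [0.3, -0.3, 0.3]
gripper_width: -0.2
```

```bash
python3 -c "
from h import *
import pickle
d=cam('wrist');cv2.imwrite('pics/w15.png',d['color']);pickle.dump(d,open('w15.pkl','wb'))
go([607.4,308.9,31],187.2)
"
```

```text
t 13.03 pos [607.8 308.8  58.3] phi -172.56 q [ 0.71  0.63 -0.04  0.   -0.91 -2.15] F [ 0.2 -0.6 -0.4] w -0.3 zax [-0.0045 -0.0066 -1.    ]
shift units [0.009 0.012 1.093] len 27.3
turn units [-0.057 -0.051  0.039] shift after turn [0.015 0.006 1.093]
```

View pics/w15.png

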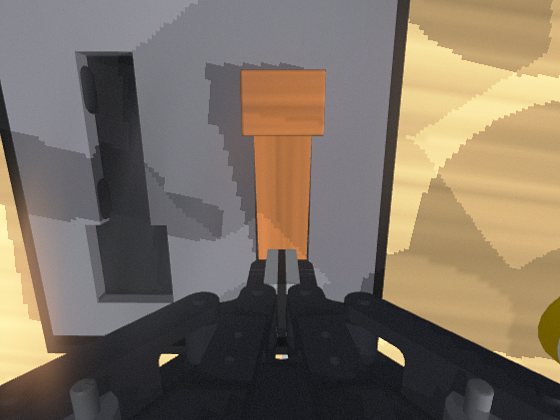

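>>> jog_arm(targets=[0, 0, 0.4, -0.05, -0.05, 0, -1, 0, 0, 0.4, 0, 0, 0, -1, 0, 0, 0.15, 0, 0, 0, -1, 0, 0, 0.12, 0, 0, 0, -1])

```text
t: 13.37
position: [605.7, 307.9, 30.1]
orientation: [-0.065, 0.998, -0.001, -0.001]
force: [-5.2, -1.1, 24.5]
gripper_width: -0.1
```

```bash
python3 -c "
from h import *
go([607.4,308.9,31],187.2)
"
```

```text
t 13.37 pos [605.7 307.9  30.1] phi -172.52 q [ 0.71  0.66 -0.07  0.   -0.85 -2.15] F [-5.2 -1.1 24.5] w -0.1 zax [-0.0019 -0.0029 -1.    ]
shift units [-0.072  0.03  -0.036] len 2.2
turn units [-0.025 -0.022  0.047] shift after turn [-0.072  0.03  -0.036]
```

>>> jog_arm(targets=[0, 0, 0.1, 0, 0, 0, -1, 0, 0, 0.1, 0, 0, 0, -1])

```text
t: 13.53
position: [605.7, 308.0, 30.4]
orientation: [-0.067, 0.998, -0.003, -0.0]
force: [-2.3, -2.0, 10.2]
gripper_width: -0.0
```

```bash
python3 -c "
from h import *
go([533.4,299.7,60],187.2)
"
```

```text
t 13.53 pos [605.7 308.   30.4] phi -172.3 q [ 0.71  0.66 -0.07  0.01 -0.85 -2.15] F [-2.3 -2.  10.2] w -0.0 zax [-1.0e-04 -5.1e-03 -1.0e+00]
shift units [ 2.91   0.052 -1.182] len 78.5
turn units [-0.049 -0.007  0.083] shift after turn [ 2.909  0.033 -1.184]
```

>>> jog_arm(targets=[0, 0, -0.6, -0.05, 0, 0.08, -1, 0.2, 0.01, -0.6, 0, 0, 0, -1, 0.9, 0.01, 0, 0, 0, 0, -1, 0.9, 0.01, 0, 0, 0, 0, -1, 0.8, 0, 0, 0, 0, 0, -1, 0, 0, 0, 0, 0, 0, -1, 0, 0, 0.5, 0, 0, 0, -1, 0, 0, 0.2, 0, 0, 0, -1])

```text
t: 14.2
position: [530.3, 300.7, 49.6]
orientation: [-0.065, 0.998, 0.001, 0.002]
force: [0.3, -0.8, 0.2]
gripper_width: 0.1
```

```bash
python3 -c "
from h import *
go([533.4,299.7,41],187.2)
"
```

```text
t 14.2 pos [530.3 300.7  49.6] phi -172.56 q [ 0.78  0.54 -0.25  0.   -0.78 -2.22] F [ 0.3 -0.8  0.2] w 0.1 zax [ 0.0034  0.0031 -1.    ]
shift units [-0.117 -0.055  0.343] len 9.2
turn units [0.025 0.036 0.041] shift after turn [-0.118 -0.054  0.343]
```

>>> jog_arm(targets=[-0.1, -0.05, 0.15, 0, 0, 0, -1, 0, 0, 0.2, 0, 0, 0, -1, 0, 0, 0.12, 0, 0, 0, -1])

```text
t: 14.45
position: [533.5, 300.4, 40.9]
orientation: [-0.066, 0.998, 0.001, 0.002]
force: [-15.5, -1.8, 34.8]
gripper_width: 0.0
```

```bash
python3 -c "
from h import *
go([480,150,150],187.2)
"
```

```text
t 14.45 pos [533.5 300.4  40.9] phi -172.4 q [ 0.78  0.55 -0.25  0.   -0.76 -2.22] F [-15.5  -1.8  34.8] w 0.0 zax [ 0.0042  0.002  -1.    ]
shift units [ 2.898 -5.673 -4.383] len 193.3
turn units [0.013 0.042 0.066] shift after turn [ 2.877 -5.699 -4.363]
```

>>> jog_arm(targets=[0, 0, -0.6, 0.01, 0.04, 0, -1, 0, 0, -1, 0, 0, 0, -1, 0, -0.1, -1, 0, 0, 0, -1, 0.3, -0.8, -1, 0, 0, 0, -1, 0.4, -1, -0.4, 0, 0, 0, -1, 0.4, -1, 0, 0, 0, 0, -1, 0.4, -1, 0, 0, 0, 0, -1, 0.4, -1, 0, 0, 0, 0, 0, 0.4, -1, 0, 0, 0, 0, 0.5, 0.4, -1, 0, 0, 0, 0, 1, 0.4, -1, 0, 0, 0, 0, 1, 0.4, -1, 0, 0, 0, 0, 1, 0.4, -1, 0, 0, 0, 0, 1, 0.4, -0.6, 0, 0, 0, 0, 1])

```text
t: 15.62
position: [467.4, 18.7, 146.3]
orientation: [-0.068, 0.998, 0.001, 0.005]
force: [-0.4, 0.4, 0.3]
gripper_width: 83.3
```

>>> jog_arm(targets=[0, 0, 0, 0, 0, 0.9, 1, 0, 0, 0, 0, 0, 0.9, 1, 0, 0, 0, 0, 0, 0.9, 1, 0, 0, 0, 0, 0, 0.9, 1, 0, 0, 0, 0, 0, 0.9, 1, 0, 0, 0, 0, 0, 0.9, 1, 0, 0, 0, 0, 0, 0.9, 1, 0, 0, 0, 0, 0, 0.9, 1, 0, 0, 0, 0, 0, 0, 1])

```text
t: 16.37
position: [468.2, 12.2, 146.3]
orientation: [0.327, 0.945, 0.002, 0.004]
force: [-0.1, -0.7, 0.7]
gripper_width: 85.1
```

```bash
python3 -c "
from h import *
import pickle
d=cam('wrist');d=cam('wrist');cv2.imwrite('pics/w16.png',d['color']);pickle.dump(d,open('w16.pkl','wb'))
go([463,1,150],144)
"
```

```text
t 16.47 pos [468.1  12.3 146.3] phi 142.06 q [ 0.38  0.2  -0.49  0.   -0.87 -2.61] F [-0.4 -0.4  0.2] w 85.8 zax [ 0.0094  0.0011 -1.    ]
shift units [-0.118 -0.48  -0.149] len 12.9
turn units [ 0.062  0.065 -0.323] shift after turn [-0.101 -0.484 -0.147]
```

View pics/w16.png

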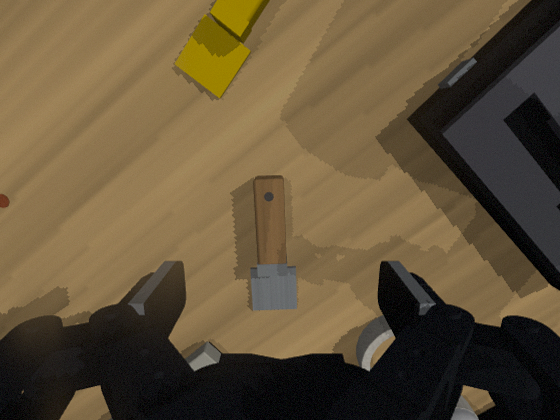

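```bash
python3 -c "
import pickle
from h import *
d=pickle.load(open('w16.pkl','rb'))
cv2.imwrite('pics/w16c.png',cv2.resize(d['color'][165:325,225:335],(412,600),interpolation=2))"
```

```text
(no output)
```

View pics/w16c.png

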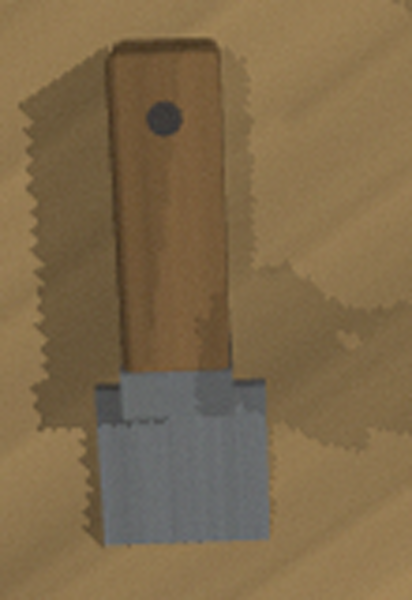

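```bash
python3 -c "
import pickle
from h import *
d=pickle.load(open('w16.pkl','rb'));s=3.75
f=lambda u,v,z:p2w(d,225+u/s,165+v/s,z)
a,b=f(112,48,22),f(219,50,22);c,e=f(120,417,22),f(233,415,22)
print(a,b,c,e);r=(a+b)/2;m=(c+e)/2;v=m-r;print('len',np.linalg.norm(v),'head',np.degrees(np.arctan2(v[1],v[0])),'w',np.linalg.norm(a-b),np.linalg.norm(c-e))
u=v/np.linalg.norm(v);print('mid(-22)',(r+m)/2,'x=-15',(r+m)/2+7*u)
B=(f(104,545,4)+f(270,540,4))/2;print('blade end',B,np.linalg.norm((B-r)[:2]), 'head',np.degrees(np.arctan2(*(B-r)[[1,0]])))
go((r+m)/2+7*u+[0,0,38],144)
"
```

```text
[437.50047864   8.65301517  22.        ] [452.48156763  27.0538585   22.        ] [508.36526859 -46.81058806  22.        ] [524.83362498 -25.00842674  22.        ]
len 89.54451692508644 head -36.89888398145092 w 23.72812808298032 27.322902491061196
mid(-22) [480.79523496  -9.02803528  22.        ] x=-15 [486.39310943 -13.23086782  22.        ]
blade end [554.25423154 -62.7520063    4.        ] 135.77807692764364 head -36.41686647165832
t 16.47 pos [468.1  12.3 146.3] phi 142.06 q [ 0.38  0.2  -0.49  0.   -0.87 -2.61] F [-0.4 -0.4  0.2] w 85.8 zax [ 0.0094  0.0011 -1.    ]
shift units [-1.182 -0.377  3.459] len 91.9
turn units [ 0.062  0.065 -0.323] shift after turn [-1.192 -0.395  3.453]
```

>>> jog_arm(targets=[-0.3, -0.1, 0.2, 0.06, 0.07, -0.2, 1, -0.5, -0.15, 0.6, 0, 0, 0, 1, -0.4, -0.13, 0.7, 0, 0, 0, 1, 0, 0, 0.8, 0, 0, 0, 1, 0, 0, 0.7, 0, 0, 0, 1, 0, 0, 0.5, 0, 0, 0, 1, 0, 0, 0, 0, 0, 0, 1])

```text
t: 17.05
position: [491.0, -14.2, 57.3]
orientation: [0.307, 0.952, 0.002, 0.003]
force: [-0.6, -0.2, 0.2]
gripper_width: 85.2
```

```bash
python3 -c "
import pickle
from h import *
d=cam('wrist');d=cam('wrist');cv2.imwrite('pics/w17.png',d['color']);pickle.dump(d,open('w17.pkl','wb'))
go([486.4,-13.2,11],143.3)
"
```

```text
t 17.15 pos [492.5 -13.7  59.5] phi 144.3 q [ 0.3   0.36 -0.54  0.   -0.66 -2.5 ] F [ 0.4  0.  -0.8] w 85.3 zax [ 0.0107  0.0028 -0.9999]
shift units [ 0.225 -0.144  1.935] len 48.8
turn units [0.082 0.067 0.167] shift after turn [ 0.209 -0.131  1.938]
```

View pics/w17.png

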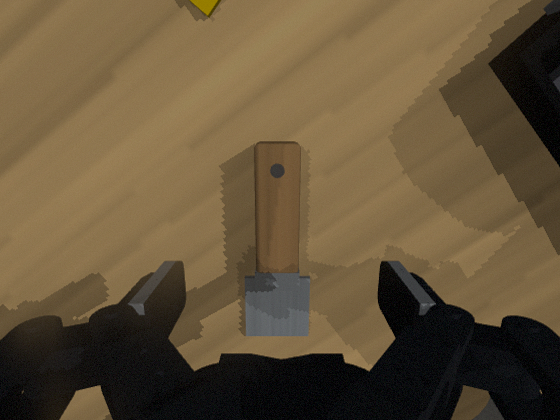

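>>> jog_arm(targets=[0.21, -0.13, 0.2, 0.08, 0.07, 0.16, 1, 0, 0, 0.5, 0, 0, 0, 1, 0, 0, 0.5, 0, 0, 0, 1, 0, 0, 0.4, 0, 0, 0, 1, 0, 0, 0.1, 0, 0, 0, 1, 0, 0, 0, 0, 0, 0, 1])

```text
t: 17.65
position: [489.8, -11.4, 21.1]
orientation: [0.314, 0.949, 0.003, 0.005]
force: [-0.2, -0.8, 0.3]
gripper_width: 85.1
```

```bash
python3 -c "
import pickle
from h import *
d=cam('wrist');cv2.imwrite('pics/w18.png',d['color']);pickle.dump(d,open('w18.pkl','wb'))
go([486.4,-13.2,11],143.3)
"
```

```text
t 17.7 pos [490.  -11.4  21.3] phi 143.4 q [ 0.31  0.43 -0.58  0.   -0.55 -2.52] F [ 0.4 -1.2 -0.3] w 85.4 zax [ 0.0113  0.0033 -0.9999]
shift units [ 0.075 -0.149  0.412] len 11.1
turn units [0.09  0.067 0.017] shift after turn [ 0.072 -0.145  0.414]
```

View pics/w18.png

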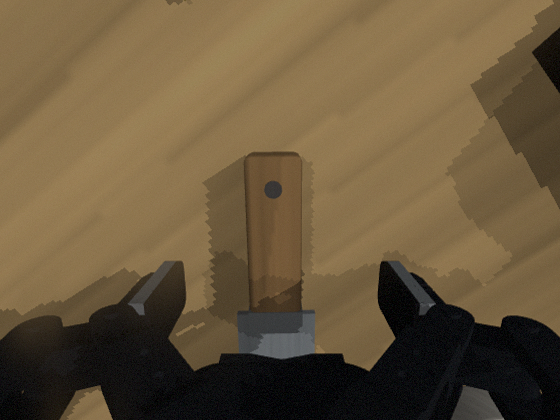

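>>> jog_arm(targets=[0.07, -0.14, 0.42, 0.09, 0.07, 0, 1, 0, 0, 0, 0, 0, 0, 0.2, 0, 0, 0, 0, 0, 0, -0.3])

```text
t: 17.95
position: [487.7, -12.7, 12.0]
orientation: [0.314, 0.95, 0.001, 0.001]
force: [0.7, -0.5, 0.3]
gripper_width: 64.0
```

```bash
python3 -c "
import pickle
from h import *
go([486.4,-13.2,11],143.3)
"
```

```text
t 17.95 pos [487.7 -12.7  12. ] phi 143.44 q [ 0.31  0.44 -0.58 -0.   -0.54 -2.52] F [ 0.7 -0.5  0.3] w 64.0 zax [ 0.0029  0.001  -1.    ]
shift units [ 0.031 -0.048  0.039] len 1.7
turn units [0.024 0.017 0.023] shift after turn [ 0.03  -0.048  0.039]
```

>>> jog_arm(targets=[0.02, -0.04, 0.04, 0.02, 0.02, 0, -0.2, 0, 0, 0, 0, 0, 0, -1, 0, 0, 0, 0, 0, 0, -1, 0, 0, 0, 0, 0, 0, -1, 0, 0, 0, 0, 0, 0, -1, 0, 0, 0, 0, 0, 0, -1, 0, 0, 0, 0, 0, 0, -1], squeeze=60)

```text
t: 18.53
position: [487.0, -13.2, 11.6]
orientation: [0.314, 0.949, 0.001, 0.0]
force: [0.0, -0.2, -1.6]
gripper_width: 24.3
```

```bash
python3 -c "
import pickle
from h import *
d=cam('wrist');cv2.imwrite('pics/w19.png',cv2.resize(d['color'][120:360,180:380],(500,600),interpolation=2));pickle.dump(d,open('w19.pkl','wb'))
go([486.4,-13.2,11],143.3)
"
```

```text
t 18.58 pos [487.  -13.2  11.6] phi 143.42 q [ 0.31  0.44 -0.59 -0.   -0.54 -2.51] F [ 0.6  0.4 -0.5] w 24.1 zax [ 9.e-04  9.e-04 -1.e+00]
shift units [ 0.018 -0.013  0.025] len 0.8
turn units [0.012 0.002 0.02 ] shift after turn [ 0.018 -0.013  0.025]
```

View pics/w19.png

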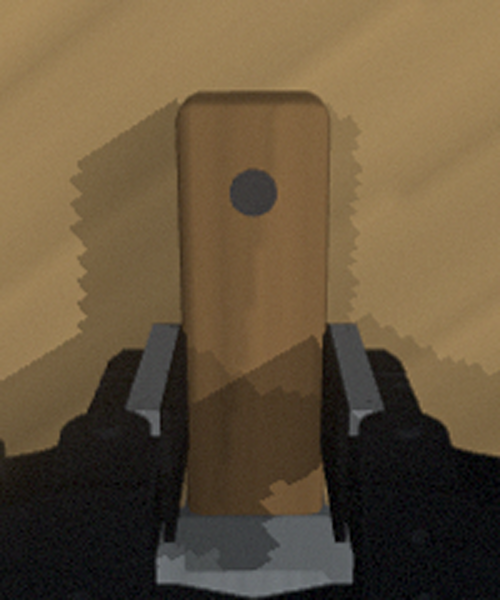

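```bash
python3 -c "
import pickle
from h import *
d=pickle.load(open('w19.pkl','rb'));p=np.array([487,-13.2,11.6])
a=np.radians(-36.6);h=np.array([np.cos(a),np.sin(a),0]);l=np.array([-h[1],h[0],0])
for u,v,z in [(253,93,0),(253,104,22),(178,110,22),(330,110,22),(185,480,22),(325,480,22)]:
  q=p2w(d,180+u/2.5,120+v/2.5,z)-p;print(u,v,np.round([q@h,q@l],1))
go([0,0,150])
"
```

```text
253 93 [-50.9  -0.6]
253 104 [-51.4  -0.6]
178 110 [-50.4 -12.8]
330 110 [-50.4  12. ]
185 480 [ 17.8 -13.2]
325 480 [17.9 12.8]
t 18.58 pos [487.  -13.2  11.6] phi 143.42 q [ 0.31  0.44 -0.59 -0.   -0.54 -2.51] F [ 0.6  0.4 -0.5] w 24.1 zax [ 9.e-04  9.e-04 -1.e+00]
shift units [ 15.956 -11.175  -5.552] len 506.4
```

>>> jog_arm(targets=[0, 0, -0.5, 0, 0, 0, -1, 0, 0, -1, 0, 0, 0, -1, 0, 0.1, -1, 0, 0, 0, -1, 0.2, 0.7, -1, 0, 0, 0, -1, 0.3, 1, -0.4, 0, 0, 0, -1, 0.3, 1, 0, 0, 0, 0, -1, 0.3, 1, 0, 0, 0, 0, -1, 0.3, 1, 0, 0, 0, 0, -1, 0.3, 1, 0, 0, 0, 0, -1, 0.3, 1, 0, 0, 0, 0, -1, 0.3, 1, 0, 0, 0, 0, -1, 0.3, 0.7, 0, 0, 0, 0, -1, 0, 0, 0, 0, 0, -0.9, -1, 0, 0, 0, 0, 0, -0.9, -1, 0, 0, 0, 0, 0, -0.9, -1, 0, 0, 0, 0, 0, -0.9, -1, 0, 0, 0, 0, 0, -0.9, -1, 0, 0, 0, 0, 0, -0.9, -1, 0, 0, 0, 0, 0, -0.9, -1, 0, 0, 0, 0, 0, -0.9, -1])

```text
t: 20.25
position: [556.6, 204.8, 104.2]
orientation: [-0.072, 0.997, -0.001, -0.01]
force: [0.5, -0.2, -1.1]
gripper_width: 24.0
```

```bash
python3 -c "
import pickle
from h import *
d=cam('wrist');d=cam('wrist');cv2.imwrite('pics/w20.png',d['color']);pickle.dump(d,open('w20.pkl','wb'))
go([572.7,213.4,80],187.2)
"
```

```text
t 20.35 pos [556.6 204.8 104.2] phi -171.99 q [ 0.62  0.46 -0.22 -0.01 -0.91 -2.04] F [-0.5 -0.1 -1.6] w 24.3 zax [-0.02   -0.0028 -0.9998]
shift units [-0.705  0.252  0.955] len 30.3
turn units [-0.002 -0.193  0.135] shift after turn [-0.682  0.262  0.969]
```

View pics/w20.png

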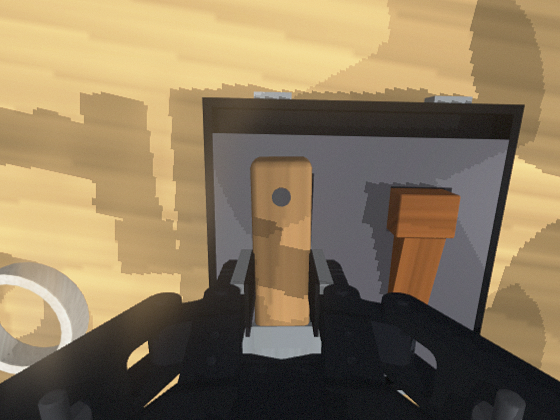

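>>> jog_arm(targets=[-0.3, 0.1, 0.2, 0, -0.19, 0.13, -1, -0.38, 0.16, 0.5, 0, 0, 0, -1, 0, 0, 0.5, 0, 0, 0, -1, 0, 0, 0.4, 0, 0, 0, -1, 0, 0, 0, 0, 0, 0, -1, 0, 0, 0, 0, 0, 0, -1])

```text
t: 20.85
position: [572.5, 213.2, 61.9]
orientation: [-0.055, 0.998, -0.0, -0.0]
force: [0.5, -0.8, -2.0]
gripper_width: 24.1
```

```bash
python3 -c "
import pickle
from h import *
d=cam('wrist');d=cam('wrist');cv2.imwrite('pics/w21.png',d['color']);pickle.dump(d,open('w21.pkl','wb'))
go([572.7,213.4,45],187.2)
"
```

```text
t 20.95 pos [572.5 213.3  62.4] phi -173.65 q [ 0.62  0.52 -0.23 -0.   -0.81 -2.08] F [ 0.3 -0.5 -1. ] w 24.0 zax [-1.e-04 -0.e+00 -1.e+00]
shift units [-0.007  0.003  0.694] len 17.4
turn units [-0.    -0.001 -0.142] shift after turn [-0.007  0.003  0.694]
```

View pics/w21.png

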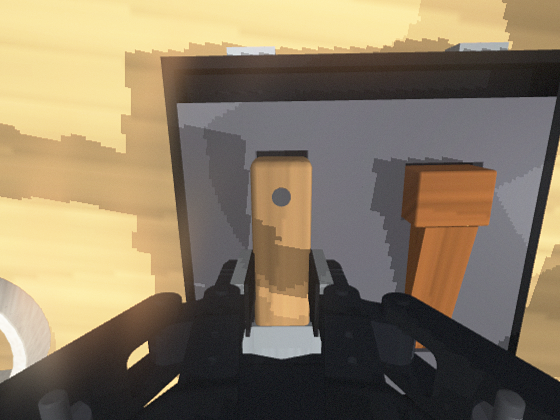

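>>> jog_arm(targets=[0, 0, 0.3, 0, 0, -0.13, -1, 0, 0, 0.4, 0, 0, 0, -1, 0, 0, 0.1, 0, 0, 0, -1, 0, 0, 0, 0, 0, 0, -1])

```text
t: 21.28
position: [573.5, 213.9, 42.6]
orientation: [-0.062, 0.998, 0.001, 0.002]
force: [-0.7, -0.3, -1.4]
gripper_width: 23.9
```

```bash
python3 -c "
import pickle
from h import *
d=cam('wrist');d=cam('wrist');cv2.imwrite('pics/w22.png',cv2.resize(d['color'][120:270,180:380],(800,600),interpolation=2));pickle.dump(d,open('w22.pkl','wb'))
go([572.7,213.4,38],187.2)
"
```

```text
t 21.38 pos [573.6 213.9  43. ] phi -172.84 q [ 0.62  0.55 -0.25  0.   -0.77 -2.07] F [-0.3 -0.  -1.3] w 24.3 zax [ 0.0037  0.0024 -1.    ]
shift units [ 0.037 -0.017  0.202] len 5.1
turn units [ 0.018  0.038 -0.006] shift after turn [ 0.037 -0.017  0.202]
```

View pics/w22.png

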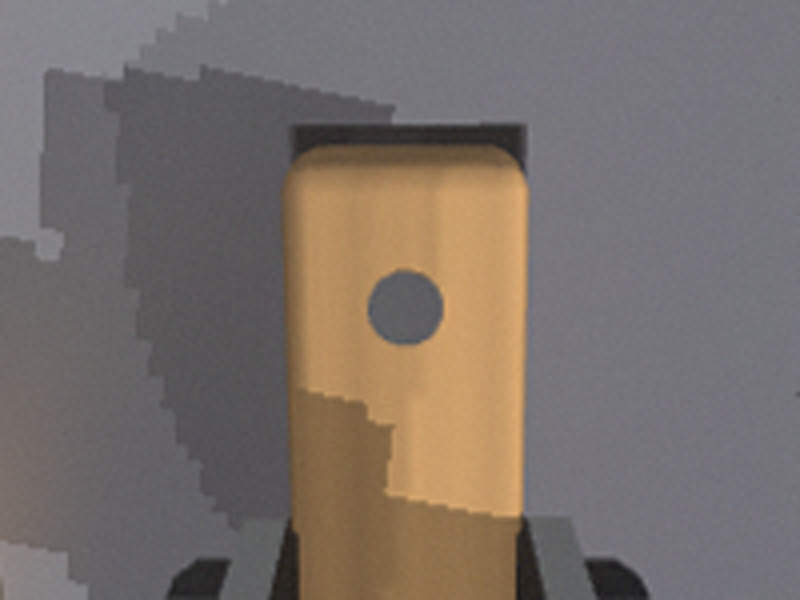

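```bash
python3 -c "
import pickle
from h import *
d=pickle.load(open('w22.pkl','rb'))
a=np.radians(7.2);h=np.array([np.cos(a),np.sin(a),0]);l=np.array([-h[1],h[0],0])
for n,u,v,z in [('cut',292,125,25),('cut',527,125,25),('rear bot',409,146,31),('rear top',409,160,53.4),('L',286,200,53),('R',527,200,53)]:
  q=p2w(d,180+u/4,120+v/4,z);print(n,np.round([q@h,q@l],2))
"
```

```text
cut [541.99 125.96]
cut [542.02 154.63]
rear bot [543.94 140.21]
rear top [543.11 140.14]
L [547.2  127.57]
R [547.23 152.19]
```

>>> jog_arm(targets=[-0.03, 0.02, 0.16, 0.02, 0.04, 0, -1, 0, 0, 0.14, 0, 0, 0, -1, 0, 0, 0.12, 0, 0, 0, -1])

```text
t: 21.63
position: [575.4, 215.0, 33.4]
orientation: [-0.063, 0.998, 0.0, 0.001]
force: [-1.7, -3.3, 9.1]
gripper_width: 24.2
```

```bash
python3 -c "
import pickle
from h import *
d=cam('wrist');cv2.imwrite('pics/w23.png',cv2.resize(d['color'][120:270,180:380],(800,600),interpolation=2));pickle.dump(d,open('w23.pkl','wb'))
go([573.8,213.9,32],187.2)
"
```

```text
t 21.68 pos [575.4 214.7  33.2] phi -172.8 q [ 0.62  0.57 -0.25  0.   -0.75 -2.07] F [ 1.8 -2.4  0.1] w 24.2 zax [ 1.9e-03 -1.0e-04 -1.0e+00]
shift units [ 0.069 -0.024  0.048] len 2.2
turn units [-0.003  0.018  0.001] shift after turn [ 0.069 -0.024  0.048]
```

View pics/w23.png

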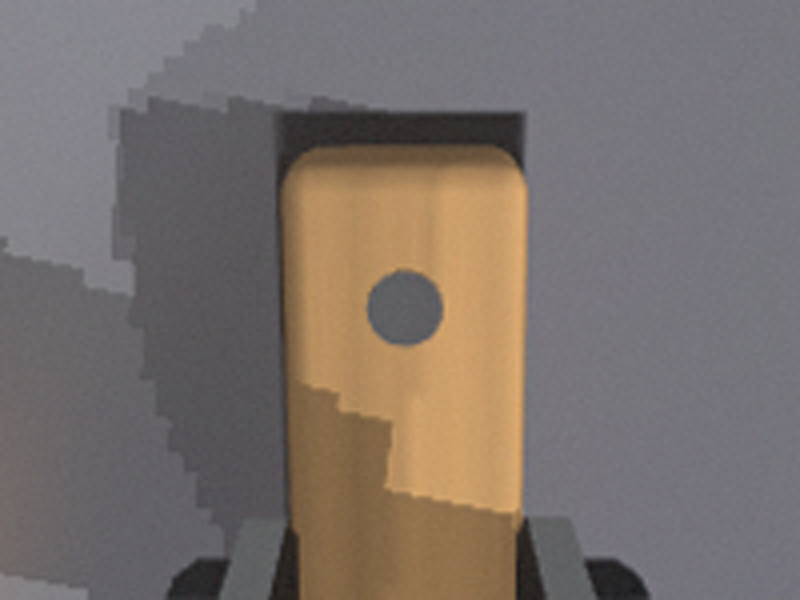

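>>> jog_arm(targets=[0.05, -0.03, 0.02, 0, 0, 0, -1, 0, 0, 0, 0, 0, 0, 0.1, 0, 0, 0, 0, 0, 0, 0, 0, 0, 0, 0, 0, 0, 0, 0, 0, -0.6, 0, 0, 0, 0, 0, 0, -1, 0, 0, 0, 0, 0, 0, -0.4, 0, 0, 0, -1, 0, 0, 0, 0, 0, 0, -1, 0, 0, 0, 0, 0, 0, -1, 0, 0, 0, 0, 0, 0, -1])

```text
t: 22.52
position: [573.7, 214.2, 83.4]
orientation: [-0.063, 0.998, 0.001, 0.001]
force: [0.2, -0.2, 0.4]
gripper_width: 0.1
```

```bash
python3 -c "
import pickle
from h import *
d=cam('wrist');cv2.imwrite('pics/w24.png',d['color']);pickle.dump(d,open('w24.pkl','wb'))
go([597,217,38],187.2)
"
```

```text
t 22.57 pos [573.5 214.   83. ] phi -172.83 q [ 0.62  0.5  -0.21  0.   -0.86 -2.07] F [-0.2 -0.4  0. ] w 0.5 zax [ 1.e-03  7.e-04 -1.e+00]
shift units [-9.470e-01 -1.000e-03  1.801e+00] len 50.9
turn units [ 0.005  0.01  -0.005] shift after turn [-9.48e-01 -1.00e-03  1.80e+00]
```

View pics/w24.png

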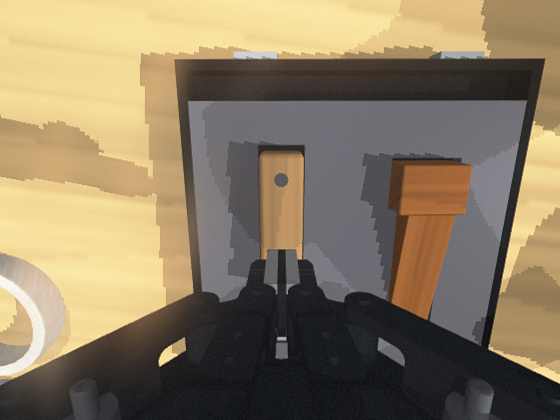

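>>> jog_arm(targets=[-0.5, 0, 0.2, 0, 0, 0, -1, -0.45, 0, 0.5, 0, 0, 0, -1, 0, 0, 0.5, 0, 0, 0, -1, 0, 0, 0.2, 0, 0, 0, -1, 0, 0, 0.15, 0, 0, 0, -1, 0, 0, 0.15, 0, 0, 0, -1])

```text
t: 23.07
position: [597.4, 216.8, 38.5]
orientation: [-0.064, 0.998, -0.001, -0.001]
force: [-11.2, 0.5, 21.4]
gripper_width: -0.1
```

```bash
python3 -c "
from h import *
go([597,217,37],187.2)
"
```

```text
t 23.07 pos [597.4 216.8  38.5] phi -172.7 q [ 0.6   0.59 -0.18  0.   -0.8  -2.05] F [-11.2   0.5  21.4] w -0.1 zax [-0.0011 -0.0025 -1.    ]
shift units [0.016 0.011 0.061] len 1.6
turn units [-0.022 -0.014  0.016] shift after turn [0.016 0.011 0.061]
```

>>> jog_arm(targets=[0, 0, 0.15, 0, 0, 0, -1, 0, 0, 0.12, 0, 0, 0, -1])

```text
t: 23.23
position: [597.1, 216.9, 37.4]
orientation: [-0.065, 0.998, -0.002, -0.001]
force: [-5.6, -0.3, 16.0]
gripper_width: -0.2
```

```bash
python3 -c "
from h import *
go([538,209.6,37],187.2)
"
```

```text
t 23.23 pos [597.1 216.9  37.4] phi -172.53 q [ 0.6   0.59 -0.19  0.   -0.8  -2.05] F [-5.6 -0.3 16. ] w -0.2 zax [-0.0011 -0.0049 -1.    ]
shift units [2.381 0.019 0.019] len 59.5
turn units [-0.045 -0.017  0.046] shift after turn [2.381 0.007 0.015]
```

>>> jog_arm(targets=[0, 0, 0.2, 0, 0, 0, -1, 0, 0, 0.15, 0, 0, 0, -1])

```text
t: 23.4
position: [597.1, 216.9, 37.1]
orientation: [-0.067, 0.998, -0.004, 0.0]
force: [-5.5, -1.9, 13.0]
gripper_width: -0.0
```

>>> jog_arm(targets=[0, 0, -0.4, -0.04, -0.02, 0.05, -1, 0.3, 0, -0.5, 0, 0, 0, -1, 0.9, 0, 0, 0, 0, 0, -1, 0.9, 0, 0, 0, 0, 0, -1, 0.3, 0, 0, 0, 0, 0, -1, 0, 0, 0, 0, 0, 0, -1])

```text
t: 23.9
position: [535.8, 209.1, 63.0]
orientation: [-0.064, 0.998, -0.0, 0.003]
force: [-0.1, -0.1, -0.4]
gripper_width: 0.0
```

```bash
python3 -c "
from h import *
d=cam('wrist');cv2.imwrite('pics/w25.png',d['color'])
go([538,209.6,37],187.2)
"
```

```text
t 23.95 pos [536.5 209.4  63. ] phi -172.63 q [ 0.66  0.47 -0.33  0.01 -0.76 -2.1 ] F [-0.3 -0.3 -0.4] w 0.4 zax [ 6.e-03 -3.e-04 -1.e+00]
shift units [-0.054  0.002  1.041] len 26.1
turn units [-0.01   0.056  0.028] shift after turn [-6.000e-02  1.000e-03  1.041e+00]
```

View pics/w25.png

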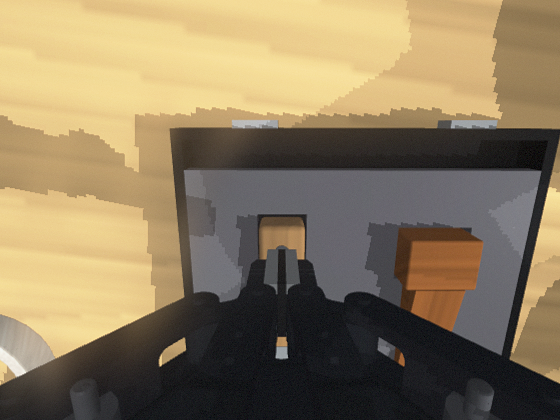

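Above the tail of the handle; press.

>>> jog_arm(targets=[-0.05, 0, 0.3, -0.01, 0.05, 0, -1, 0, 0, 0.4, 0, 0, 0, -1, 0, 0, 0.15, 0, 0, 0, -1, 0, 0, 0.15, 0, 0, 0, -1, 0, 0, 0.15, 0, 0, 0, -1])

```text
t: 24.37
position: [541.8, 210.9, 36.8]
orientation: [-0.066, 0.998, -0.001, 0.001]
force: [-23.5, 0.1, 57.8]
gripper_width: 0.3
```

```bash
python3 -c "
from h import *
go([538,209.6,37],187.2)
"
```

```text
t 24.37 pos [541.8 210.9  36.8] phi -172.49 q [ 0.65  0.52 -0.33  0.   -0.72 -2.09] F [-23.5   0.1  57.8] w 0.3 zax [ 0.0017 -0.0017 -1.    ]
shift units [ 0.157 -0.032 -0.01 ] len 4.0
turn units [-0.018  0.014  0.052] shift after turn [ 0.157 -0.033 -0.01 ]
```

>>> jog_arm(targets=[0, 0, -0.4, 0, 0, 0, -1, -0.2, 0, -0.5, 0, 0, 0, -1, -0.9, 0, 0, 0, 0, 0, -1, -0.9, 0, 0, 0, 0, 0, -1, -0.1, 0, 0, 0, 0, 0, -1, 0, 0, 0.4, 0, 0, 0, -1, 0, 0, 0.3, 0, 0, 0, -1, 0, 0, 0.15, 0, 0, 0, -1, 0, 0, 0.15, 0, 0, 0, -1])

```text
t: 25.12
position: [597.8, 218.4, 36.9]
orientation: [-0.067, 0.998, -0.003, 0.001]
force: [-14.4, -0.6, 45.4]
gripper_width: 0.1
```

```bash
python3 -c "
from h import *
go([597,217,37],187.2)
"
```

```text
t 25.12 pos [597.8 218.4  36.9] phi -172.29 q [ 0.61  0.59 -0.19  0.01 -0.79 -2.05] F [-14.4  -0.6  45.4] w 0.1 zax [ 0.0019 -0.0054 -1.    ]
shift units [ 0.037 -0.051 -0.005] len 1.6
turn units [-0.053  0.011  0.084] shift after turn [ 0.037 -0.051 -0.005]
```

>>> jog_arm(targets=[0, 0, -0.5, -0.05, 0, 0.08, -1, 0, 0, -0.6, 0, 0, 0, -1, -0.2, 0.9, 0, 0, 0, 0, -1, -0.2, 0.9, 0, 0, 0, 0, -1, -0.2, 0.9, 0, 0, 0, 0, -1, -0.2, 0.8, 0, 0, 0, 0, -1, 0, 0, 0, 0, 0, 0, -1])

```text
t: 25.7
position: [599.8, 307.7, 61.3]
orientation: [-0.062, 0.998, -0.003, -0.004]
force: [1.3, 1.1, 0.0]
gripper_width: -0.3
```

```bash
python3 -c "
from h import *
go([607,308.9,31],187.2)
"
```

```text
t 25.7 pos [599.8 307.7  61.3] phi -172.86 q [ 0.71  0.62 -0.05 -0.   -0.91 -2.16] F [1.3 1.1 0. ] w -0.3 zax [-0.008  -0.0056 -1.    ]
shift units [-0.304  0.017  1.209] len 31.2
turn units [-0.044 -0.082 -0.009] shift after turn [-0.293  0.011  1.211]
```

>>> jog_arm(targets=[-0.3, 0.01, 0.3, -0.04, -0.08, 0, -1, 0, 0, 0.5, 0, 0, 0, -1, 0, 0, 0.2, 0, 0, 0, -1, 0, 0, 0.15, 0, 0, 0, -1, 0, 0, 0.15, 0, 0, 0, -1])

```text
t: 26.12
position: [605.6, 308.3, 30.0]
orientation: [-0.064, 0.998, -0.002, -0.001]
force: [-13.2, 1.5, 31.5]
gripper_width: 0.0
```

```bash
python3 -c "
from h import *
go([607,308.9,31],187.2)
"
```

```text
t 26.12 pos [605.6 308.3  30. ] phi -172.64 q [ 0.71  0.66 -0.07  0.   -0.85 -2.15] F [-13.2   1.5  31.5] w 0.0 zax [-0.0015 -0.0033 -1.    ]
shift units [-0.06   0.015 -0.041] len 1.8
turn units [-0.029 -0.018  0.026] shift after turn [-0.06   0.016 -0.04 ]
```

>>> jog_arm(targets=[0, 0, -0.5, 0, 0, 0, -1, 0, 0, -1, 0, 0, 0, -1, 0, 0, -1, 0, 0, 0, -1, 0, 0, -1, 0, 0, 0, -1, 0.3, -0.6, -1, 0, 0, 0, -1, 0.8, -1, -1, 0, 0, 0, -1, 0.8, -1, -0.6, 0, 0, 0, -1, 0.8, -1, 0, 0, 0, 0, -1, 0.8, -1, 0, 0, 0, 0, -1, 0.8, -1, 0, 0, 0, 0, -1, 0.8, -1, 0, 0, 0, 0, -1, 0, -1, 0, 0, 0, 0, -1, 0, -1, 0, 0, 0, 0, -1, 0, -1, 0, 0, 0, 0, -1, 0, 0, 0, 0, 0, 0, -1, 0, 0, 0, 0, 0, 0, -1])

```text
t: 27.45
position: [495.0, 29.2, 181.9]
orientation: [-0.057, 0.998, -0.006, -0.009]
force: [0.5, -0.0, 0.3]
gripper_width: -0.2
```

```bash
python3 -c "
from h import *
import pickle
d=cam('scene');cv2.imwrite('pics/sF.png',d['color']);pickle.dump(d,open('sF.pkl','wb'))
cv2.imwrite('pics/sFc.png',cv2.resize(d['color'][140:220,275:395],(800,533),interpolation=2))
t=cam('top');cv2.imwrite('pics/tF.png',t['color']);cv2.imwrite('pics/tFc.png',cv2.resize(t['color'][140:260,125:305],(800,533),interpolation=2))
go([0,0,0])
"
```

```text
t 27.55 pos [495.2  30.3 182. ] phi -173.39 q [ 0.39  0.22 -0.37  0.01 -1.01 -1.85] F [0.8 0.5 0.1] w 0.0 zax [-0.0175 -0.013  -0.9998]
shift units [19.675  1.16   7.639] len 528.4
```

View pics/sF.png

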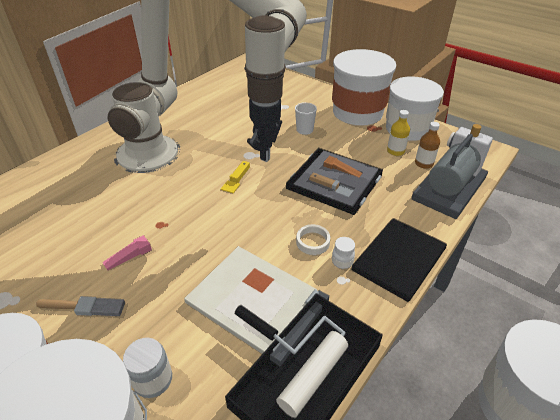

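View pics/sFc.png

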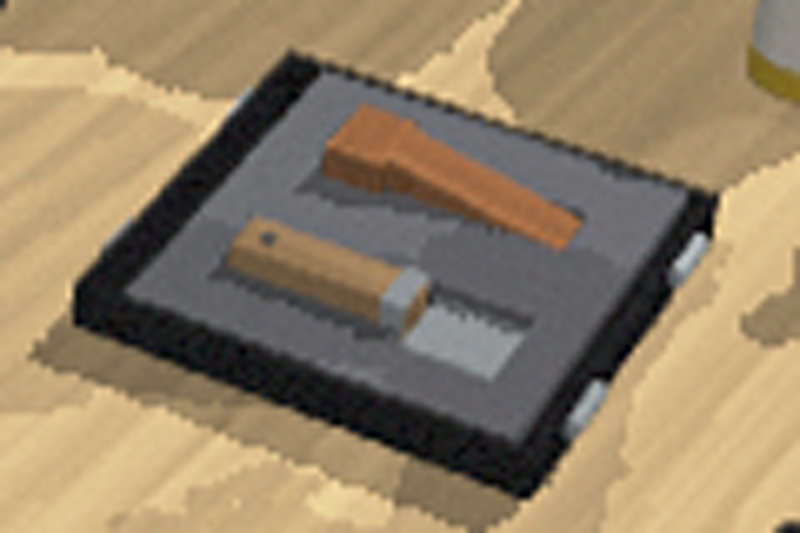

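View pics/tFc.png

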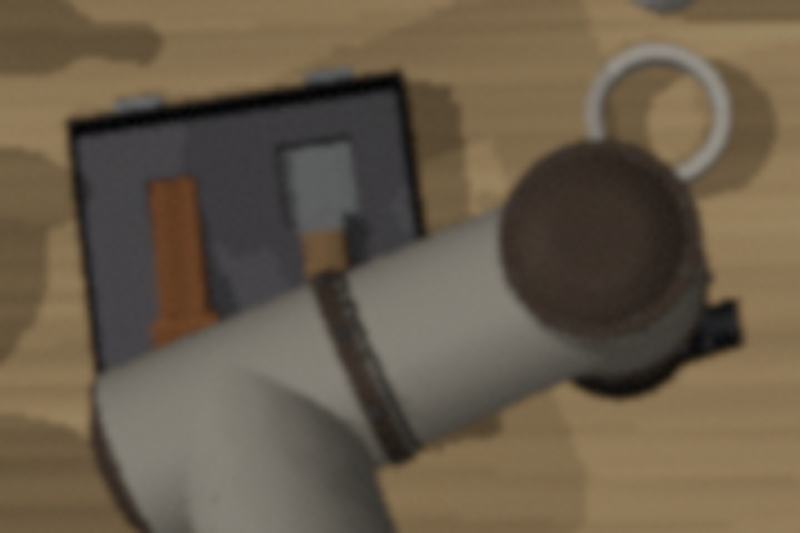

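```bash
python3 -c "
from h import *
import pickle
d=pickle.load(open('sF.pkl','rb'))
a=np.radians(7.2);h=np.array([np.cos(a),np.sin(a),0]);l=np.array([-h[1],h[0],0])
W=np.array([532.7,299.6,0])+45*h; S=np.array([589.5,215.8,0])
def pr(n,O,x,y,z):
  p=(w2p(d,O+x*h+y*l+[0,0,z])-[275,140])*800/120; print(n,np.round(p))
for dz in (0,6.5):
  print('raised',dz)
  pr('tip R',W,60,-14,22+dz);pr('tip L',W,60,14,22+dz);pr('head rearR',W,-60,-20,41+dz);pr('headrearL',W,-60,20,41+dz);pr('head frontR',W,-30,-20,41+dz)
  pr('handle rearR',S,-67,-13,37+dz);pr('rearL',S,-67,13,37+dz);pr('frontR',S,23,-13,37+dz);pr('frontL',S,23,13,37+dz)
  pr('blade R',S,68,-22,19+dz);pr('blade L',S,68,22,19+dz)
pr('cut tip R',W,61.5,-15.5,25);pr('cut tip L',W,61.5,15.5,25);pr('cut blade R',S,71.5,-23.5,25);pr('cut bladeL',S,71.5,23.5,25)
"
```

```text
raised 0
tip R [557. 251.]
tip L [581. 219.]
head rearR [319. 143.]
headrearL [357. 100.]
head frontR [377. 164.]
handle rearR [223. 242.]
rearL [250. 211.]
frontR [403. 308.]
frontL [429. 276.]
blade R [484. 385.]
blade L [525. 329.]
raised 6.5
tip R [558. 240.]
tip L [583. 208.]
head rearR [320. 132.]
headrearL [358.  89.]
head frontR [378. 152.]
handle rearR [224. 230.]
rearL [251. 200.]
frontR [405. 296.]
frontL [430. 264.]
blade R [486. 374.]
blade L [527. 318.]
cut tip R [559. 249.]
cut tip L [586. 213.]
cut blade R [492. 379.]
cut bladeL [535. 319.]
```

```bash
python3 -c "
from h import *
print(ctrl.hand_in())"
```

```text
the job is handed in; nothing more can be done
None
```

I pulled the brown wedge straight back out from under the board and the board came down. I then pressed the wedge into its T-shaped cutout and the brown-handled scraper into its paddle-shaped one. The job was handed in at 27.6 s with the arm clear. No verdict came back.

**How deep the tools sit.** I pressed each end with the closed fingers until it would go no lower:

| Point pressed | Fingertip height reached | Expected when seated | Force |
|---|---|---|---|
| Wedge head | 40.9 mm | 41 mm | 35 N |
| Wedge shaft, over the front ribs | 30.0 mm | about 31 mm | 32 N |
| Scraper tail | 36.8 mm | 37 mm | 58 N |
| Scraper neck | 36.9 mm | 37 mm | 45 N |

**Final pictures**
- **Wedge:** its corners in the scene view match a fully seated wedge within about 1 pixel.
- **Scraper:** its front handle edge was less clear, falling between the seated and raised predictions, so there I rely on the press heights.
- **Board:** it looks flat in the pictures, but I did not measure the height of its front edge.
- **Bystanders:** the tape roll and the jar look unmoved, and I did not go near the yellow scraper or the pink wedge.

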